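# Check lever valves for play and build the manifold

### The job

Feel the valves in the rack for play: push the lever of every valve over to its left stop, and when all are over, push every one back to its right stop; a sound lever moves only a few millimetres, a worn one several centimetres. Put each worn valve upright into a reject pocket of its own, stand the sound ones on the rail along the fence, levers pointing away from it, pushed up tight without gaps from the stop on, and close the row with the blue end block, its long side tight against the last valve and its end at the fence. Leave the gauge and the hex keys alone.

Things in the scene. Friction and masses are not known exactly. Their poses are not given: they have to be found in the camera images.
- valve_a_centre (a point): Centre (half-way up) of a lever valve: aluminium block 70 (its x) x 44 (its y) x 58 mm high, flat sides, black cap 10 mm high on top, about 0.6 kg. Its lever comes out of its +x face. All valves look alike; sound or worn can only be felt. At the start it stands in a nest of the rack, lever away from the robot. Grip it across the 44 mm, above the nest walls.
- valve_a_post (a point): Middle of the red upright post (16 mm thick, 12 to 52 mm above the valve's underside) on this lever, 78 mm from its upright pivot in the middle of the block. Moved along the valve's y (drag about 0.4 N) it meets a firm stop on either side: travel from stop to stop about 8 mm if sound, 41 mm if worn, plus a few mm that the valve shifts in its nest. Left, +y, is the valve's +y side. It starts near the middle and stays where left.
- valve_a_lever (a joint): Angle of this lever, rad: 0 in the middle, positive with the post to the left (+y of the valve), negative to the right.
- valve_a: The same valve; origin at the centre of its underside. Three or four valves are present. When sliding it along, push low: pushed near its top it tips.
- valve_b_centre (a point): Centre (half-way up) of a lever valve: aluminium block 70 (its x) x 44 (its y) x 58 mm high, flat sides, black cap 10 mm high on top, about 0.6 kg. Its lever comes out of its +x face. All valves look alike; sound or worn can only be felt. At the start it stands in a nest of the rack, lever away from the robot. Grip it across the 44 mm, above the nest walls.
- valve_b_post (a point): Middle of the red upright post (16 mm thick, 12 to 52 mm above the valve's underside) on this lever, 78 mm from its upright pivot in the middle of the block. Moved along the valve's y (drag about 0.4 N) it meets a firm stop on either side: travel from stop to stop about 8 mm if sound, 41 mm if worn, plus a few mm that the valve shifts in its nest. Left, +y, is the valve's +y side. It starts near the middle and stays where left.
- valve_b_lever (a joint): Angle of this lever, rad: 0 in the middle, positive with the post to the left (+y of the valve), negative to the right.
- valve_b: The same valve; origin at the centre of its underside. Three or four valves are present. When sliding it along, push low: pushed near its top it tips.
- valve_c_centre (a point): Centre (half-way up) of a lever valve: aluminium block 70 (its x) x 44 (its y) x 58 mm high, flat sides, black cap 10 mm high on top, about 0.6 kg. Its lever comes out of its +x face. All valves look alike; sound or worn can only be felt. At the start it stands in a nest of the rack, lever away from the robot. Grip it across the 44 mm, above the nest walls.
- valve_c_post (a point): Middle of the red upright post (16 mm thick, 12 to 52 mm above the valve's underside) on this lever, 78 mm from its upright pivot in the middle of the block. Moved along the valve's y (drag about 0.4 N) it meets a firm stop on either side: travel from stop to stop about 8 mm if sound, 41 mm if worn, plus a few mm that the valve shifts in its nest. Left, +y, is the valve's +y side. It starts near the middle and stays where left.
- valve_c_lever (a joint): Angle of this lever, rad: 0 in the middle, positive with the post to the left (+y of the valve), negative to the right.
- valve_c: The same valve; origin at the centre of its underside. Three or four valves are present. When sliding it along, push low: pushed near its top it tips.
- valve_d_centre (a point): Centre (half-way up) of a lever valve: aluminium block 70 (its x) x 44 (its y) x 58 mm high, flat sides, black cap 10 mm high on top, about 0.6 kg. Its lever comes out of its +x face. All valves look alike; sound or worn can only be felt. At the start it stands in a nest of the rack, lever away from the robot. Grip it across the 44 mm, above the nest walls.
- valve_d_post (a point): Middle of the red upright post (16 mm thick, 12 to 52 mm above the valve's underside) on this lever, 78 mm from its upright pivot in the middle of the block. Moved along the valve's y (drag about 0.4 N) it meets a firm stop on either side: travel from stop to stop about 8 mm if sound, 41 mm if worn, plus a few mm that the valve shifts in its nest. Left, +y, is the valve's +y side. It starts near the middle and stays where left.
- valve_d_lever (a joint): Angle of this lever, rad: 0 in the middle, positive with the post to the left (+y of the valve), negative to the right.
- valve_d: The same valve; origin at the centre of its underside. Three or four valves are present. When sliding it along, push low: pushed near its top it tips.
- rack: Fixed grey rack, 83 mm (x) x 332 mm (y), with four nests 84 mm apart along its y, at y = -126, -42, +42 and +126 mm; floor 6 mm above the bench, nest walls 5 mm thick, up to 28 mm above the bench, so 22 mm up a valve; 1.5 mm of play round a valve. Origin under its centre.
- rail_corner (a point): Fixed manifold rail: steel plate, top 8 mm above the bench, a blue fence 20 mm high along its near side and a blue stop 50 mm high at its left end. This point is the corner on the plate where the faces of fence and stop meet; x points from the fence across the plate (75 mm of plate); the row runs from the stop along -y (220 mm of plate).
- pocket_left (a point): Middle of the floor of the left pocket of the fixed red reject tray: pocket 86 mm (x) x 76 mm (y) inside, floor 5 mm above the bench, walls and divider 5 mm thick, up to 25 mm above the bench, so that a valve's lever passes over them. One valve per pocket.
- pocket_right (a point): The same for the right pocket, 81 mm from the left one.
- end_block_centre (a point): Centre (half-way up) of the loose blue end block: 70 mm (its x) x 34 mm (its y) x 50 mm high, 0.35 kg, two steel screw heads on top. At the start it stands on the bench between rack and reject tray. Grip it across the 34 mm.
- end_block: The end block; origin at the centre of its underside.
- test_gauge: Round pressure gauge with brass stem, 105 x 68 x 32 mm, lying beyond the right end of the rail; bystander.
- hex_key_set: Red folding hex key set, 30 x 92 x 20 mm, beyond the right end of the rail; bystander.
Not all that is in view belongs to the job. What is shaped like the valve_d but purple is not meant.

How it is judged:
By the outcome, as a careful person would: the job done as asked, in the order asked, and still so for the second after the job is handed in, with the robot touching nothing.
Of valve_a, valve_b, valve_c, valve_d only 3 to 4 are there at a start; the rules pass over those that are not, and their reading is None.
At some moment in a run one of end_block may be knocked a few centimetres aside while the robot is not near it.
It also fails if it takes over 210 s, if anything falls off the work surface, if the arm or the gripper's body presses on something with over 40 N, if the wrist force passes 120 N, or if a joint passes its speed limit or range.

### The arm

A 6-joint arm with a two-finger parallel gripper is mounted at the origin on a cart in front of the work surface, level with it; the furniture and walls round the work are solid. World frame = base frame: x ahead of the robot, y to its left, z up, the work surface at z = 0. Lengths are in m, angles in rad, forces in N, time in s.
With the tool pointing down it reaches from about 0.4 to 0.825 m from the base axis. Payload 7 kg.
Tool frame: the origin (TCP) lies on the centre line of the jaws, within the pads' length; the fingertips stand tip_reach ahead of it and the grasp point (between the pads) is the TCP (tip_reach is the distance from the TCP to the fingertips, in m); z points along the fingers, y is the line along which they close (so a half turn about z gives the same grasp; the last joint's range is limited). The gripper opens to 88 mm and grips with 3 to 60 N. Pads are 19 mm wide; open, the fingers measure 130 mm over their backs; the gripper's body (78 mm by 193 mm) begins 47 mm behind the grasp point.
Start: joints at [1.479, 0.359, 0.012, 0, -1.224, -0.288], TCP at [0.25, 0.627, 0.246] pointing down, gripper open.
Joint ranges: [-3.07, 3.07], [-1.43, 2.12], [-1.02, 1.25], [-3.03, 1.67], [-3.05, -0], [-3.03, 3.03]. Speed limits (rad/s): [2.39, 2.39, 3.01, 3.14, 3.14, 3.14].

### API

Orientations are given as [roll, pitch, yaw] about the fixed x, y, z axes, in that order (R = Rz(yaw) Ry(pitch) Rx(roll)).
In Python, from station import get_state, grab_frame, calibration, job_done, find_in, mark_of, tip_reach gives the robot as it stands.
- The arm moves only by the shell command python3 -m handwheel 'ROWS' [OPENING] [FORCE]. ROWS is JSON, a list of rows, each an object with "delta_pos": the shift along the world's x, y, z in units of 30 mm (1.0 is 30 mm), a list of three; "dr": the turn, a rotation vector about the world's x, y, z in degrees, a list of three. In form: [{"delta_pos": [tx, ty, tz], "dr": [rx, ry, rz]}, ...]. A call has 1 to 10 rows; each row shifts and turns the commanded pose from where the row before left it; what a row does not reach is not made up. A row lasts 1/10 s, in which the tool goes at most 50 mm and 8.59 degrees, less where a joint would pass 70% of its speed; a pose out of reach is approached as far as the arm can. A call is refused whole if a number of a shift passes 1 or a number of a turn 8.59, either way. A call with a gripper value outside its range is refused whole. OPENING is the closure, from -1 (fully open) to 1 (shut), set as the call begins (- or left out, the last holds). The fingers move at their own pace and stop on an object; FORCE is the grip in N (left out, the last holds). Time passes only in rows, so rows that do not move let the fingers close. It gives the time, the measured TCP pose, the force, the opening and the grip force at its end, in the units of the state.
- get_state(): the state, without advancing time (a new reading comes with each control period).
- grab_frame(name): name is "scene" or "side" or "wrist"; returns the picture (480x640x3 uint8, red, green, blue); there is no depth.
- calibration(name): a dict with "fx", "fy", "cx", "cy" (pixels), "k1" (the pictures are not rectified: a ray, as slopes to the right and down, at radius r is drawn at 1 + k1 r^2 times it, then the intrinsics apply), "extrinsics" (4x4, takes a point from world to camera coordinates). Camera axes: x right, y down, z forward; pixel columns grow to the right and rows downward; lengths in m; the calibration is good to about 2 mm. A picture is of the moment at which its call begins: read the wrist's pose just before it. calibration takes no time and is no camera call; for the wrist camera it gives the pose at the moment of the call.
- job_done(): hands the job in; it is judged then, once.
Trained networks look in the newest picture that a camera, given by its name, has taken for a name from the list of things; names that differ only in an ending like _2 or _b are one class to them, and where a whole thing is asked for, a point or a joint stands for the part that bears it (a point fixed in the world has none). Each returns a list of dicts, best first, with "conf" (0 to 1); they miss things now and then, are a little off and sometimes report something else, mostly with a low value. They report only what shows in the picture. A call takes as long as a camera call. They do not tell look-alikes from the thing itself.
- find_in(camera, query): "location" ([column, row] in pixels, amid what is visible of it).
- mark_of(camera, query): "location" ([column, row] in pixels: a listed point, or the origin of a listed thing).
The state is a dict: "t": time; "q": joint angles; "qd": joint speeds; "joint_efforts": joint torques, N m; "eef_pos": TCP position; "ee_rot": TCP orientation; "force": force on the tool from outside, world axes, zero at the start; "moment": the same for the moment, N m; "width": finger opening in m; "gripper_force": force on a finger pad.
Only numpy, scipy, OpenCV 4.12 (cv2) and the standard library are available. Lean on these libraries where they do the work, as an engineer would, in place of code of your own. Each camera call takes 0.05 s, during which the arm holds its last target. There are 200 camera calls.

## Working session

There is one attempt and no reset: what is moved stays moved. The work goes in short steps, Python scripts to look and compute and a shell command to move; the robot and the scene stay as the last step left them, time stands still between calls to the robot, and variables do not carry over. Pictures are saved under pics/ and viewed, at most 14 in all, crops included, and the job is handed in when it is done.

```bash
ls; mkdir -p pics
cat > h.py <<'E'
import numpy as np, cv2
from station import *
def K(c): return np.array([[c['fx'],0,c['cx']],[0,c['fy'],c['cy']],[0,0,1.]])
def ray(cam,uv):
    c=calibration(cam);E=np.array(c['extrinsics'])
    p=cv2.undistortPoints(np.array([[uv]],float),K(c),np.array([c['k1'],0,0,0.]),None) if 0 else None
    d=np.array([(uv[0]-c['cx'])/c['fx'],(uv[1]-c['cy'])/c['fy']]);s=d.copy()
    for _ in range(30): s=d/(1+c['k1']*(s@s))
    R=E[:3,:3];o=-R.T@E[:3,3];v=R.T@np.array([s[0],s[1],1.])
    return o,v
def atz(cam,uv,z):
    o,v=ray(cam,uv);return o+v*(z-o[2])/v[2]
def proj(cam,P):
    c=calibration(cam);E=np.array(c['extrinsics'])
    q=E[:3,:3]@np.array(P)+E[:3,3];s=q[:2]/q[2];s=s*(1+c['k1']*(s@s))
    return np.array([s[0]*c['fx']+c['cx'],s[1]*c['fy']+c['cy']])
def save(cam,name):
    im=grab_frame(cam);cv2.imwrite('pics/'+name+'.png',im[:,:,::-1]);return im
E
python3 - <<'E'
from h import *
print(get_state()); print('tip',tip_reach if not callable(tip_reach) else tip_reach())
for c in ['scene','side']:
    save(c,c+'0'); o,v=ray(c,(320,240)); print(c,o.round(3),v.round(2))
Z={'valve_a_centre':.035,'valve_a_post':.038,'rail_corner':.008,'pocket_left':.005,'pocket_right':.005,'end_block_centre':.025,'rack':0,'test_gauge':0.0,'hex_key_set':0}
for n,z in Z.items():
  for c in ['scene','side']:
    for d in mark_of(c,n)[:6]: print(n,c,np.round(d['location'],1),round(d['conf'],2),atz(c,d['location'],z)[:2].round(3))
E
```

```text
pics
{'t': 0.0, 'q': array([ 1.47909527e+00,  3.59386055e-01,  1.10891305e-02, -3.23711954e-04,
       -1.22408315e+00, -2.88079985e-01]), 'qd': array([ 0.00044191,  0.00012098,  0.00042608, -0.00091466, -0.00030253,
       -0.00092687]), 'joint_efforts': array([-8.58264157e-04, -5.82719421e+01,  2.93044227e+01,  6.99798077e+00,
        6.82516897e-03, -1.62788510e-04]), 'eef_pos': array([0.25011039, 0.62648492, 0.24464113]), 'ee_rot': array([ 3.13998771e+00, -1.58229239e-04, -3.79891159e-01]), 'force': array([ 0.67529635, -0.3258572 , -0.11756324]), 'moment': array([ 0.0328895 , -0.00920036,  0.0008419 ]), 'gripper_force': 0.0, 'width': 0.08780196426146118}
tip 0.019
scene [ 0.033 -0.657  0.913] [ 0.45  0.56 -0.7 ]
side [0.509 1.345 0.654] [ 0.04 -0.92 -0.4 ]
valve_a_centre scene [268.9 260.5] 0.24 [0.441 0.08 ]
valve_a_centre scene [288.  242.4] 0.16 [0.521 0.104]
valve_a_centre side [359.6 253.2] 0.66 [0.453 0.005]
valve_a_centre side [361.6 281.7] 0.52 [0.451 0.182]
valve_a_centre side [360.4 287.4] 0.26 [0.454 0.213]
valve_a_post scene [304.1 255.7] 0.49 [0.523 0.032]
valve_a_po
[... 204 characters left out ...]
 side [359.8 229.7] 0.56 [ 0.446 -0.252]
pocket_right scene [385.1 363.7] 0.9 [ 0.476 -0.324]
pocket_right side [352.7 222.5] 0.74 [ 0.471 -0.317]
end_block_centre scene [328.7 296.2] 0.91 [ 0.492 -0.108]
end_block_centre side [344.8 238.1] 0.76 [ 0.497 -0.126]
end_block_centre side [277.4 248.4] 0.45 [ 0.7   -0.025]
rack scene [257.2 255.4] 0.64 [0.444 0.147]
rack scene [249.6 241.9] 0.57 [0.457 0.207]
rack scene [287.7 241.8] 0.31 [0.542 0.137]
rack side [359.5 285. ] 0.72 [0.454 0.136]
test_gauge scene [373.3 251.6] 0.61 [ 0.704 -0.05 ]
test_gauge side [275.8 251.6] 0.56 [ 0.709 -0.055]
hex_key_set scene [351.5 273.3] 0.82 [ 0.602 -0.072]
hex_key_set side [311.2 250.7] 0.7 [ 0.601 -0.073]
```

View pics/scene0.png

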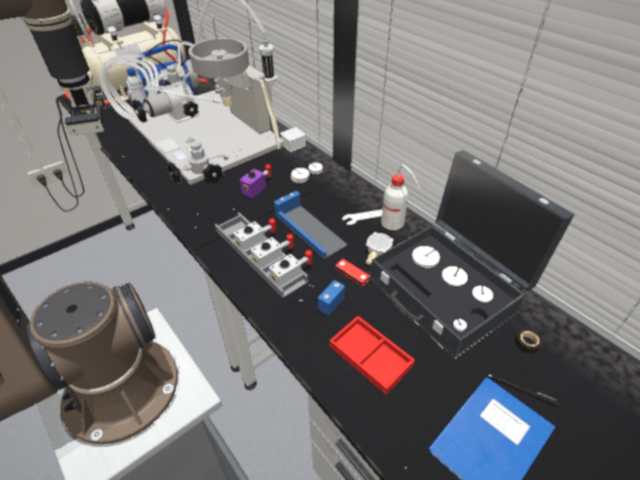

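View pics/side0.png

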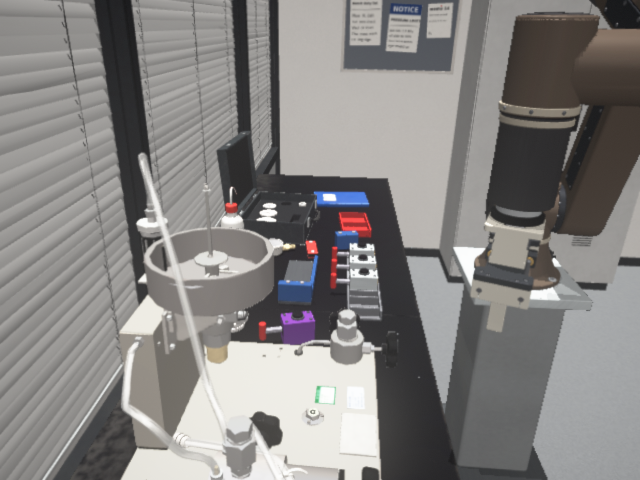

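The scene shows three valves in the rack (scene px 248,233 / 266,246 / 287,264) with one nest empty. The rail is behind them (corner near 280,210), the end block is at (331,297), the tray at (372,352), and a purple decoy stands at (253,182). I'll move over the rack and look with the wrist camera.

```bash
python3 -m handwheel '[{"delta_pos":[0.5,-1,0],"dr":[0,0,2.2]},{"delta_pos":[0.5,-1,0],"dr":[0,0,2.2]},{"delta_pos":[0.5,-1,0.2],"dr":[0,0,2.2]},{"delta_pos":[0.5,-1,0.2],"dr":[0,0,2.2]},{"delta_pos":[0.5,-1,0.2],"dr":[0,0,2.2]},{"delta_pos":[0.5,-1,0.2],"dr":[0,0,2.2]},{"delta_pos":[0.5,-1,0.2],"dr":[0,0,2.2]},{"delta_pos":[0.5,-1,0.2],"dr":[0,0,2.2]},{"delta_pos":[0.5,-1,0.2],"dr":[0,0,2.2]},{"delta_pos":[0.5,-1,0.2],"dr":[0,0,2.0]}]' && python3 -m handwheel '[{"delta_pos":[0.2,-1,0],"dr":[0,0,0]},{"delta_pos":[0.2,-1,0],"dr":[0,0,0]},{"delta_pos":[0.2,-1,0],"dr":[0,0,0]},{"delta_pos":[0.2,-1,0],"dr":[0,0,0]},{"delta_pos":[0,-1,0],"dr":[0,0,0]},{"delta_pos":[0,-1,0],"dr":[0,0,0]},{"delta_pos":[0,0,0],"dr":[0,0,0]},{"delta_pos":[0,0,0],"dr":[0,0,0]}]'
python3 - <<'E'
from h import *
print(get_state()['eef_pos'],get_state()['ee_rot']); o,v=ray('wrist',(320,240)); print(o.round(3),v.round(2))
save('wrist','w1')
Z={'valve_a_centre':.035,'valve_a_post':.038,'rail_corner':.008,'pocket_left':.005,'end_block_centre':.025,'rack':0}
for n,z in Z.items():
    for d in mark_of('wrist',n)[:6]: print(n,np.round(d['location'],1),round(d['conf'],2),atz('wrist',d['location'],z)[:2].round(3))
E
```

```text
t: 2.0
eef_pos: [0.4007, 0.3256, 0.2941]
ee_rot: [-3.141, -0.0, 0.002]
force: [-0.1, 0.3, -0.2]
width: 0.0875
gripper_force: 0.0
t: 2.8
eef_pos: [0.4243, 0.1464, 0.2939]
ee_rot: [-3.141, -0.001, -0.001]
force: [0.4, -0.1, -0.2]
width: 0.0878
gripper_force: 0.0
[0.42433528 0.14641804 0.29394416] [-3.14090820e+00 -7.39438807e-04 -6.72055475e-04]
[0.494 0.146 0.433] [-0.26  0.02 -0.96]
valve_a_centre [431.9 184.6] 0.73 [0.453 0.022]
valve_a_post [437.6 117.9] 0.71 [0.527 0.022]
valve_a_post [287.8 119.5] 0.39 [0.525 0.19 ]
rail_corner [250.   66.4] 0.63 [0.586 0.236]
pocket_left [628.7 176.2] 0.64 [ 0.462 -0.244]
end_block_centre [546.4 151.3] 0.72 [ 0.492 -0.116]
rack [328.8 187.4] 0.73 [0.445 0.143]
```

View pics/w1.png

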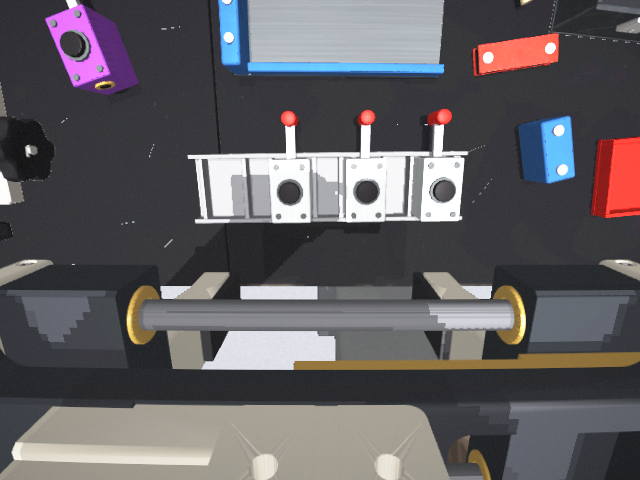

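The wrist view shows the caps at (290,192), (367,191), (443,190) and the posts at (288,118), (367,117), (443,116). The leftmost nest is empty, the end block is at (547,150), the rail edge is at row ~69, and the decoy is on the left.

Run:
```python
from h import *
f=lambda n,l,z:[print(n,p,atz('wrist',p,z)[:2].round(4)) for p in l]
f('rack',[(190,157),(466,153),(197,221),(462,219)],.028)
f('cap',[(290,192),(367,191),(443,190)],.074)
f('top',[(277,160),(309,160),(271,221),(311,221),(348,160),(384,159),(345,221),(386,220),(421,159),(457,159),(421,219),(463,219)],.064)
f('post',[(288,118),(367,117),(443,116)],.056)
f('fence',[(248,72),(442,72)],.028)
f('stop',[(246,0),(248,70)],.058)
f('eb',[(519,123),(565,116),(575,178),(527,183),(558,130),(562,168)],.05)
```

```text
rack (190, 157) [0.4835 0.3079]
rack (466, 153) [ 0.489 -0.018]
rack (197, 221) [0.4061 0.3069]
rack (462, 219) [ 0.4096 -0.0216]
cap (290, 192) [0.4481 0.1855]
cap (367, 191) [0.4494 0.1031]
cap (443, 190) [0.4508 0.0216]
top (277, 160) [0.4812 0.1998]
top (309, 160) [0.4812 0.1654]
top (271, 221) [0.4141 0.2088]
top (311, 221) [0.4142 0.1638]
top (348, 160) [0.4813 0.1234]
top (384, 159) [0.4826 0.0848]
top (345, 221) [0.4143 0.1255]
top (386, 220) [0.4156 0.0794]
top (421, 159) [0.4828 0.0449]
top (457, 159) [0.4831 0.0059]
top (421, 219) [0.4169 0.04  ]
top (463, 219) [ 0.4171 -0.0077]
post (288, 118) [0.5247 0.1877]
post (367, 117) [0.526  0.1035]
post (443, 116) [0.5276 0.0223]
fence (248, 72) [0.5759 0.2342]
fence (442, 72) [0.5768 0.0181]
stop (246, 0) [0.6358 0.2265]
stop (248, 70) [0.5717 0.2276]
eb (519, 123) [ 0.5219 -0.0644]
eb (565, 116) [ 0.53   -0.1149]
eb (575, 178) [ 0.4629 -0.1388]
eb (527, 183) [ 0.4566 -0.0833]
eb (558, 130) [ 0.5152 -0.1095]
eb (562, 168) [ 0.4739 -0.1214]
```

```bash
python3 -m handwheel '[{"delta_pos":[1,0.4,0],"dr":[0,0,0]},{"delta_pos":[1,0.4,-0.5],"dr":[0,0,0]},{"delta_pos":[1,0.4,-1],"dr":[0,0,0]},{"delta_pos":[0.4,0.17,-1],"dr":[0,0,0]},{"delta_pos":[0,0,-1],"dr":[0,0,0]},{"delta_pos":[0,0,-1],"dr":[0,0,0]},{"delta_pos":[0,0,-1],"dr":[0,0,0]},{"delta_pos":[0,0,-1],"dr":[0,0,0]},{"delta_pos":[0,0,0],"dr":[0,0,0]},{"delta_pos":[0,0,0],"dr":[0,0,0]}]' 0.3 10
python3 - <<'E'
from h import *
save('wrist','w2')
s=get_state();print(s['eef_pos'],s['width'])
for d in mark_of('wrist','valve_a_post')[:4]: print(np.round(d['location']),d['conf'],atz('wrist',d['location'],.038).round(4))
E
```

```text
t: 4.15
eef_pos: [0.5264, 0.1882, 0.0987]
ee_rot: [3.14, 0.001, 0.001]
force: [0.3, 1.1, 0.7]
width: 0.0308
gripper_force: 0.0
[0.52704681 0.18861049 0.09972311] 0.030571183387430624
```

View pics/w2.png

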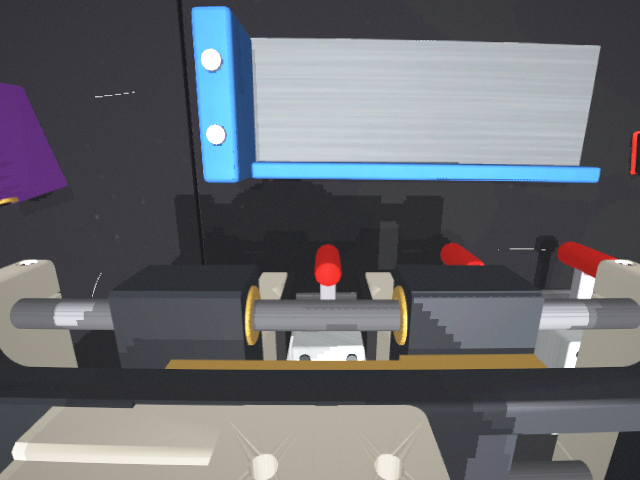

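The red post (328,262) sits centred between the fingers. I also see the rail, with the stop's inner face at column ~253 and the fence at rows 163–180. Now I'll descend and push left.

```bash
python3 - <<'E'
from h import *
f=lambda n,l,z:[print(n,p,atz('wrist',p,z)[:2].round(4)) for p in l]
f('fence in top',[(254,163),(598,168)],.028)
f('fence out top',[(254,178),(598,180)],.028)
f('stop/plate',[(254,40),(255,100),(255,160)],.008)
f('plate far',[(254,40),(598,46)],.008)
f('stop top',[(228,12),(240,180),(205,180),(194,12)],.058)
E
python3 -m handwheel '[{"delta_pos":[0,0,-0.85],"dr":[0,0,0]},{"delta_pos":[0,0,-0.85],"dr":[0,0,0]},{"delta_pos":[0,0.15,0],"dr":[0,0,0]},{"delta_pos":[0,0.1,0],"dr":[0,0,0]},{"delta_pos":[0,0.07,0],"dr":[0,0,0]},{"delta_pos":[0,0,0],"dr":[0,0,0]}]'
python3 -m handwheel '[{"delta_pos":[0,0.07,0],"dr":[0,0,0]},{"delta_pos":[0,0,0],"dr":[0,0,0]}]'
python3 -m handwheel '[{"delta_pos":[0,0.07,0],"dr":[0,0,0]},{"delta_pos":[0,0,0],"dr":[0,0,0]}]'
python3 -m handwheel '[{"delta_pos":[0,0.07,0],"dr":[0,0,0]},{"delta_pos":[0,0,0],"dr":[0,0,0]}]'
```

```text
fence in top (254, 163) [0.5879 0.2331]
fence in top (598, 168) [0.5863 0.0168]
fence out top (254, 178) [0.5787 0.2336]
fence out top (598, 180) [0.5788 0.0152]
stop/plate (254, 40) [0.6626 0.2338]
stop/plate (255, 100) [0.6272 0.2347]
stop/plate (255, 160) [0.5891 0.2366]
plate far (254, 40) [0.6626 0.2338]
plate far (598, 46) [0.6618 0.0155]
stop top (228, 12) [0.6607 0.236 ]
stop top (240, 180) [0.5802 0.2347]
stop top (205, 180) [0.5802 0.2537]
stop top (194, 12) [0.6609 0.2525]
t: 4.85
eef_pos: [0.5272, 0.1986, 0.0492]
ee_rot: [-3.14, -0.002, 0.001]
force: [-0.4, -0.5, -0.6]
width: 0.0305
gripper_force: 0.0
t: 5.05
eef_pos: [0.5266, 0.2001, 0.0482]
ee_rot: [-3.141, -0.001, 0.001]
force: [0.1, 0.1, -0.1]
width: 0.0307
gripper_force: 0.0
t: 5.25
eef_pos: [0.5263, 0.2019, 0.0476]
ee_rot: [-3.142, -0.0, 0.001]
force: [-0.1, 0.3, 0.0]
width: 0.0307
gripper_force: 0.0
t: 5.45
eef_pos: [0.5263, 0.2029, 0.0476]
ee_rot: [3.14, 0.0, 0.001]
force: [2.8, -6.3, 1.3]
width: 0.0308
gripper_force: 3.0
```

```bash
python3 -m handwheel '[{"delta_pos":[0,0.05,0],"dr":[0,0,0]},{"delta_pos":[0,0,0],"dr":[0,0,0]}]'
python3 -m handwheel '[{"delta_pos":[0,0.07,0],"dr":[0,0,0]},{"delta_pos":[0,0,0],"dr":[0,0,0]}]'
```

```text
t: 5.65
eef_pos: [0.5262, 0.2033, 0.0475]
ee_rot: [3.138, 0.001, 0.001]
force: [4.6, -11.9, 3.2]
width: 0.0308
gripper_force: 5.5
t: 5.85
eef_pos: [0.5262, 0.204, 0.0476]
ee_rot: [3.136, 0.002, 0.001]
force: [7.7, -17.5, 4.4]
width: 0.0307
gripper_force: 9.1
```

```bash
python3 -m handwheel '[{"delta_pos":[0,-0.3,0],"dr":[0,0,0]},{"delta_pos":[0,0,0.8],"dr":[0,0,0]},{"delta_pos":[0,0,0.8],"dr":[0,0,0]},{"delta_pos":[0,-1,0],"dr":[0,0,0]},{"delta_pos":[0,-1,0],"dr":[0,0,0]},{"delta_pos":[0.05,-1,0],"dr":[0,0,0]},{"delta_pos":[0,-0.14,0],"dr":[0,0,0]},{"delta_pos":[0,0,0],"dr":[0,0,0]},{"delta_pos":[0,0,-0.8],"dr":[0,0,0]},{"delta_pos":[0,0,-0.8],"dr":[0,0,0]}]'
python3 -m handwheel '[{"delta_pos":[0,0.1,0],"dr":[0,0,0]},{"delta_pos":[0,0.1,0],"dr":[0,0,0]},{"delta_pos":[0,0.1,0],"dr":[0,0,0]},{"delta_pos":[0,0.1,0],"dr":[0,0,0]},{"delta_pos":[0,0.07,0],"dr":[0,0,0]},{"delta_pos":[0,0,0],"dr":[0,0,0]}]'
python3 -m handwheel '[{"delta_pos":[0,0.06,0],"dr":[0,0,0]},{"delta_pos":[0,0,0],"dr":[0,0,0]}]'
```

```text
t: 6.85
eef_pos: [0.5287, 0.1056, 0.0478]
ee_rot: [-3.14, -0.003, 0.001]
force: [0.9, -0.7, -0.2]
width: 0.0306
gripper_force: 0.0
t: 7.45
eef_pos: [0.5281, 0.119, 0.0482]
ee_rot: [-3.141, -0.001, 0.001]
force: [0.5, -0.3, 0.1]
width: 0.0308
gripper_force: 0.0
t: 7.65
eef_pos: [0.5278, 0.1203, 0.0477]
ee_rot: [-3.141, -0.0, 0.001]
force: [0.6, -0.7, 0.4]
width: 0.0305
gripper_force: 0.0
```

```bash
python3 -m handwheel '[{"delta_pos":[0,0.12,0],"dr":[0,0,0]},{"delta_pos":[0,0,0],"dr":[0,0,0]}]'
python3 -m handwheel '[{"delta_pos":[0,0.12,0],"dr":[0,0,0]},{"delta_pos":[0,0,0],"dr":[0,0,0]}]'
python3 -m handwheel '[{"delta_pos":[0,0.12,0],"dr":[0,0,0]},{"delta_pos":[0,0,0],"dr":[0,0,0]}]'
```

```text
t: 7.85
eef_pos: [0.5278, 0.124, 0.0475]
ee_rot: [3.142, -0.0, 0.001]
force: [0.2, 0.9, -0.1]
width: 0.0304
gripper_force: 0.0
t: 8.05
eef_pos: [0.5278, 0.1277, 0.0475]
ee_rot: [3.142, -0.0, 0.001]
force: [0.6, -0.5, -0.2]
width: 0.0307
gripper_force: 0.0
t: 8.25
eef_pos: [0.5278, 0.1313, 0.0475]
ee_rot: [3.142, -0.0, 0.001]
force: [-0.1, -0.2, -0.5]
width: 0.0306
gripper_force: 0.0
```

```bash
python3 -m handwheel '[{"delta_pos":[0,0.08,0],"dr":[0,0,0]},{"delta_pos":[0,0,0],"dr":[0,0,0]}]'
python3 -m handwheel '[{"delta_pos":[0,0.06,0],"dr":[0,0,0]},{"delta_pos":[0,0,0],"dr":[0,0,0]}]'
python3 -m handwheel '[{"delta_pos":[0,0.06,0],"dr":[0,0,0]},{"delta_pos":[0,0,0],"dr":[0,0,0]}]'
```

```text
t: 8.45
eef_pos: [0.5277, 0.1336, 0.0475]
ee_rot: [3.142, 0.0, 0.001]
force: [0.7, 0.4, 0.5]
width: 0.0306
gripper_force: 0.0
t: 8.65
eef_pos: [0.5277, 0.1347, 0.0475]
ee_rot: [3.141, 0.0, 0.001]
force: [1.7, -5.2, 0.3]
width: 0.0309
gripper_force: 2.0
t: 8.85
eef_pos: [0.5276, 0.1353, 0.0475]
ee_rot: [3.139, 0.001, 0.001]
force: [3.4, -9.8, 0.3]
width: 0.0305
gripper_force: 5.3
```

```bash
python3 -m handwheel '[{"delta_pos":[0,0.06,0],"dr":[0,0,0]},{"delta_pos":[0,0,0],"dr":[0,0,0]},{"delta_pos":[0,-0.3,0],"dr":[0,0,0]},{"delta_pos":[0,0,0.8],"dr":[0,0,0]},{"delta_pos":[0,0,0.8],"dr":[0,0,0]},{"delta_pos":[0,-1,0],"dr":[0,0,0]},{"delta_pos":[0,-1,0],"dr":[0,0,0]},{"delta_pos":[0.02,-1,0],"dr":[0,0,0]},{"delta_pos":[0,-0.58,0],"dr":[0,0,0]},{"delta_pos":[0,0,0],"dr":[0,0,0]}]'
python3 -m handwheel '[{"delta_pos":[0,0,-0.8],"dr":[0,0,0]},{"delta_pos":[0,0,-0.8],"dr":[0,0,0]},{"delta_pos":[0,0.1,0],"dr":[0,0,0]},{"delta_pos":[0,0.1,0],"dr":[0,0,0]},{"delta_pos":[0,0.1,0],"dr":[0,0,0]},{"delta_pos":[0,0.1,0],"dr":[0,0,0]},{"delta_pos":[0,0,0],"dr":[0,0,0]}]'
python3 -m handwheel '[{"delta_pos":[0,0.06,0],"dr":[0,0,0]},{"delta_pos":[0,0,0],"dr":[0,0,0]}]'
python3 -m handwheel '[{"delta_pos":[0,0.06,0],"dr":[0,0,0]},{"delta_pos":[0,0,0],"dr":[0,0,0]}]'
```

```text
t: 9.85
eef_pos: [0.5282, 0.0209, 0.0956]
ee_rot: [-3.141, -0.0, -0.002]
force: [-0.1, 1.2, 0.5]
width: 0.0308
gripper_force: 0.0
t: 10.55
eef_pos: [0.5293, 0.0347, 0.0487]
ee_rot: [3.142, -0.002, 0.002]
force: [1.5, -3.5, -0.8]
width: 0.0306
gripper_force: 1.8
t: 10.75
eef_pos: [0.5292, 0.0353, 0.0488]
ee_rot: [3.14, -0.002, 0.002]
force: [4.3, -10.4, 1.4]
width: 0.0307
gripper_force: 5.3
t: 10.95
eef_pos: [0.5292, 0.036, 0.0488]
ee_rot: [3.139, -0.001, 0.002]
force: [5.6, -18.7, 0.9]
width: 0.0309
gripper_force: 9.1
```

```bash
python3 -m handwheel '[{"delta_pos":[0,-0.3,0],"dr":[0,0,0]},{"delta_pos":[0,-0.25,0],"dr":[0,0,0]},{"delta_pos":[0,-0.1,0],"dr":[0,0,0]},{"delta_pos":[0,-0.1,0],"dr":[0,0,0]},{"delta_pos":[0,-0.07,0],"dr":[0,0,0]},{"delta_pos":[0,0,0],"dr":[0,0,0]}]'
python3 -m handwheel '[{"delta_pos":[0,-0.07,0],"dr":[0,0,0]},{"delta_pos":[0,0,0],"dr":[0,0,0]}]'
python3 -m handwheel '[{"delta_pos":[0,-0.07,0],"dr":[0,0,0]},{"delta_pos":[0,0,0],"dr":[0,0,0]}]'
python3 -m handwheel '[{"delta_pos":[0,-0.07,0],"dr":[0,0,0]},{"delta_pos":[0,0,0],"dr":[0,0,0]}]'
```

```text
t: 11.55
eef_pos: [0.5283, 0.0133, 0.0476]
ee_rot: [3.142, 0.0, 0.001]
force: [-0.6, 0.6, 0.4]
width: 0.0305
gripper_force: 0.0
t: 11.75
eef_pos: [0.5283, 0.0113, 0.0475]
ee_rot: [3.142, 0.0, 0.001]
force: [0.2, -0.1, 0.6]
width: 0.0309
gripper_force: 0.0
t: 11.95
eef_pos: [0.5284, 0.0091, 0.0475]
ee_rot: [3.142, 0.0, 0.001]
force: [0.1, 0.5, -1.1]
width: 0.0308
gripper_force: 0.1
t: 12.15
eef_pos: [0.5283, 0.0069, 0.0476]
ee_rot: [3.142, 0.0, 0.001]
force: [0.5, 0.7, 0.0]
width: 0.0308
gripper_force: 0.0
```

```bash
for i in 1 ; do python3 -m handwheel '[{"delta_pos":[0,-0.06,0],"dr":[0,0,0]},{"delta_pos":[0,0,0],"dr":[0,0,0]}]'
python3 -m handwheel '[{"delta_pos":[0,-0.07,0],"dr":[0,0,0]},{"delta_pos":[0,0,0],"dr":[0,0,0]}]'
python3 -m handwheel '[{"delta_pos":[0,-0.07,0],"dr":[0,0,0]},{"delta_pos":[0,0,0],"dr":[0,0,0]}]'; done
```

```text
t: 12.35
eef_pos: [0.5285, 0.0052, 0.0476]
ee_rot: [-3.141, -0.0, 0.0]
force: [1.3, 0.7, -0.7]
width: 0.0305
gripper_force: 0.5
t: 12.55
eef_pos: [0.5289, 0.004, 0.0476]
ee_rot: [-3.14, -0.001, 0.001]
force: [-0.1, 8.0, -0.1]
width: 0.0308
gripper_force: 3.6
t: 12.75
eef_pos: [0.529, 0.0033, 0.0476]
ee_rot: [-3.139, -0.002, 0.0]
force: [-2.9, 16.9, -0.0]
width: 0.0313
gripper_force: 8.5
```

```bash
python3 -m handwheel '[{"delta_pos":[0,0.3,0],"dr":[0,0,0]},{"delta_pos":[0,0,0.8],"dr":[0,0,0]},{"delta_pos":[0,0,0.8],"dr":[0,0,0]},{"delta_pos":[0,1,0],"dr":[0,0,0]},{"delta_pos":[0,1,0],"dr":[0,0,0]},{"delta_pos":[-0.04,1,0],"dr":[0,0,0]},{"delta_pos":[-0.03,0.9,0],"dr":[0,0,0]},{"delta_pos":[0,0,0],"dr":[0,0,0]},{"delta_pos":[0,0,-0.8],"dr":[0,0,0]},{"delta_pos":[0,0,-0.8],"dr":[0,0,0]}]'
python3 -m handwheel '[{"delta_pos":[0,-0.25,0],"dr":[0,0,0]},{"delta_pos":[0.03,-0.2,0],"dr":[0,0,0]},{"delta_pos":[0.03,-0.2,0],"dr":[0,0,0]},{"delta_pos":[0,-0.2,0],"dr":[0,0,0]},{"delta_pos":[0,-0.2,0],"dr":[0,0,0]},{"delta_pos":[0,-0.2,0],"dr":[0,0,0]},{"delta_pos":[0,-0.2,0],"dr":[0,0,0]},{"delta_pos":[0,-0.2,0],"dr":[0,0,0]},{"delta_pos":[0,-0.1,0],"dr":[0,0,0]},{"delta_pos":[0,0,0],"dr":[0,0,0]}]'
python3 -m handwheel '[{"delta_pos":[0,-0.07,0],"dr":[0,0,0]},{"delta_pos":[0,0,0],"dr":[0,0,0]}]'
```

```text
t: 13.75
eef_pos: [0.5265, 0.1272, 0.0476]
ee_rot: [-3.141, -0.001, 0.001]
force: [0.5, -0.8, 0.1]
width: 0.0304
gripper_force: 0.0
t: 14.75
eef_pos: [0.5279, 0.0741, 0.0475]
ee_rot: [3.141, 0.0, 0.0]
force: [0.1, 0.1, 0.6]
width: 0.0307
gripper_force: 0.0
t: 14.95
eef_pos: [0.528, 0.0729, 0.0475]
ee_rot: [-3.141, -0.0, 0.001]
force: [-0.7, 2.9, 0.4]
width: 0.0306
gripper_force: 1.7
```

```bash
python3 -m handwheel '[{"delta_pos":[0,-0.07,0],"dr":[0,0,0]},{"delta_pos":[0,0,0],"dr":[0,0,0]}]'
python3 -m handwheel '[{"delta_pos":[0,-0.07,0],"dr":[0,0,0]},{"delta_pos":[0,0,0],"dr":[0,0,0]}]'
```

```text
t: 15.15
eef_pos: [0.5279, 0.072, 0.0474]
ee_rot: [-3.14, -0.0, 0.001]
force: [-4.4, 11.5, -0.6]
width: 0.0309
gripper_force: 5.8
t: 15.35
eef_pos: [0.5279, 0.071, 0.0473]
ee_rot: [-3.138, -0.001, 0.001]
force: [-7.7, 20.6, -0.7]
width: 0.0314
gripper_force: 10.0
```

```bash
python3 -m handwheel '[{"delta_pos":[0,0.3,0],"dr":[0,0,0]},{"delta_pos":[0,0,0.8],"dr":[0,0,0]},{"delta_pos":[0,0,0.8],"dr":[0,0,0]},{"delta_pos":[0,1,0],"dr":[0,0,0]},{"delta_pos":[0,1,0],"dr":[0,0,0]},{"delta_pos":[-0.04,1,0],"dr":[0,0,0]},{"delta_pos":[-0.03,0.87,0],"dr":[0,0,0]},{"delta_pos":[0,0,0],"dr":[0,0,0]},{"delta_pos":[0,0,-0.8],"dr":[0,0,0]},{"delta_pos":[0,0,-0.8],"dr":[0,0,0]}]'
python3 -m handwheel '[{"delta_pos":[0,-0.25,0],"dr":[0,0,0]},{"delta_pos":[0,-0.1,0],"dr":[0,0,0]},{"delta_pos":[0,-0.1,0],"dr":[0,0,0]},{"delta_pos":[0,-0.1,0],"dr":[0,0,0]},{"delta_pos":[0,-0.1,0],"dr":[0,0,0]},{"delta_pos":[0,0,0],"dr":[0,0,0]}]'
python3 -m handwheel '[{"delta_pos":[0,-0.07,0],"dr":[0,0,0]},{"delta_pos":[0,0,0],"dr":[0,0,0]}]'
python3 -m handwheel '[{"delta_pos":[0,-0.07,0],"dr":[0,0,0]},{"delta_pos":[0,0,0],"dr":[0,0,0]}]'
```

```text
t: 16.35
eef_pos: [0.5263, 0.1936, 0.0476]
ee_rot: [-3.141, -0.001, 0.001]
force: [0.8, -0.1, -0.3]
width: 0.0305
gripper_force: 0.0
t: 16.95
eef_pos: [0.5263, 0.1736, 0.0483]
ee_rot: [-3.141, -0.001, 0.0]
force: [0.5, 0.0, -0.6]
width: 0.0305
gripper_force: 0.0
t: 17.15
eef_pos: [0.5267, 0.1725, 0.0481]
ee_rot: [-3.14, -0.002, 0.001]
force: [1.2, 2.3, 2.1]
width: 0.0305
gripper_force: 1.5
t: 17.35
eef_pos: [0.5269, 0.1718, 0.0482]
ee_rot: [-3.138, -0.002, 0.001]
force: [-2.2, 10.2, 2.0]
width: 0.0308
gripper_force: 5.1
```

```bash
python3 -m handwheel '[{"delta_pos":[0,-0.07,0],"dr":[0,0,0]},{"delta_pos":[0,0,0],"dr":[0,0,0]},{"delta_pos":[0,0.35,0],"dr":[0,0,0]},{"delta_pos":[0,0,1],"dr":[0,0,0]},{"delta_pos":[0,0,1],"dr":[0,0,0]},{"delta_pos":[-0.6,-0.53,1],"dr":[0,0,0]},{"delta_pos":[-1,-1,1],"dr":[0,0,0]},{"delta_pos":[-1,-1,0],"dr":[0,0,1]},{"delta_pos":[0,0,0],"dr":[0,0,0]},{"delta_pos":[0,0,0],"dr":[0,0,0]}]' -0.36
python3 - <<'E'
from h import *
s=get_state();print(s['eef_pos'],s['width'],s['force'])
for c in ['wrist','scene']:
  grab_frame(c)
  for n,z in [('valve_a_centre',.035),('valve_a_post',.038)]:
    for d in mark_of(c,n)[:4]: print(c,n,np.round(d['location']),round(d['conf'],2),atz(c,d['location'],z).round(4))
save('wrist','w3')
E
```

```text
t: 18.35
eef_pos: [0.4485, 0.1029, 0.1669]
ee_rot: [-3.141, -0.001, 0.018]
force: [0.0, -0.1, 0.5]
width: 0.0597
gripper_force: 0.0
[0.44853705 0.10285286 0.16689018] 0.05971416711338938 [ 0.04099381 -0.05201353  0.45164066]
wrist valve_a_centre [427. 231.] 0.76 [0.4536 0.0186 0.035 ]
wrist valve_a_centre [236. 225.] 0.25 [0.4559 0.1779 0.035 ]
wrist valve_a_post [447. 136.] 0.61 [0.5297 0.0114 0.038 ]
scene valve_a_centre [284. 272.] 0.93 [0.4494 0.0208 0.035 ]
scene valve_a_centre [291. 244.] 0.55 [0.5249 0.094  0.035 ]
scene valve_a_post [308. 258.] 0.57 [0.5252 0.0198 0.038 ]
scene valve_a_post [252. 246.] 0.35 [0.4339 0.1517 0.038 ]
```

View pics/w3.png

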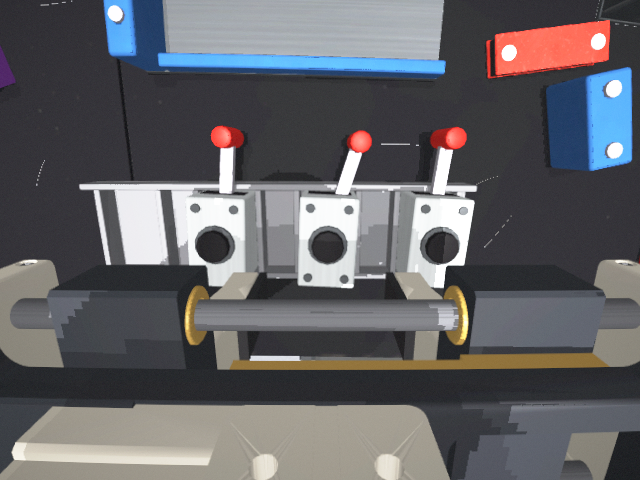

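The middle valve's lever is clearly deflected right, so it is worn; the outer two are only slightly over. The middle cap (327,245) is centred between the fingers, so I'll descend and grip.

```bash
python3 -m handwheel '[{"delta_pos":[0,0,-1],"dr":[0,0,0]},{"delta_pos":[0,0,-1],"dr":[0,0,0]},{"delta_pos":[0,0,-1],"dr":[0,0,0]},{"delta_pos":[0,0,-0.77],"dr":[0,0,0]},{"delta_pos":[0,0,0],"dr":[0,0,0]},{"delta_pos":[0,0,0],"dr":[0,0,0]}]'
python3 -m handwheel '[{"delta_pos":[0,0,0],"dr":[0,0,0]},{"delta_pos":[0,0,0],"dr":[0,0,0]},{"delta_pos":[0,0,0],"dr":[0,0,0]},{"delta_pos":[0,0,0],"dr":[0,0,0]},{"delta_pos":[0,0,0],"dr":[0,0,0]}]' 1 40
python3 -m handwheel '[{"delta_pos":[0,0,1],"dr":[0,0,0]},{"delta_pos":[0,0,1],"dr":[0,0,0]},{"delta_pos":[0,0,1],"dr":[0,0,0]},{"delta_pos":[0,0,1],"dr":[0,0,0]},{"delta_pos":[0,-0.5,1],"dr":[0,0,0]},{"delta_pos":[0,-1,0.5],"dr":[0,0,0]},{"delta_pos":[0,-1,0],"dr":[0,0,0]},{"delta_pos":[0,-1,0],"dr":[0,0,0]},{"delta_pos":[0,-1,0],"dr":[0,0,0]},{"delta_pos":[0,-1,0],"dr":[0,0,0]}]'
```

```text
t: 19.3
eef_pos: [0.4493, 0.1034, 0.0533]
ee_rot: [3.14, 0.001, 0.019]
force: [-0.2, -0.3, -0.6]
width: 0.0597
gripper_force: 0.0
t: 19.8
eef_pos: [0.4498, 0.1035, 0.0544]
ee_rot: [-3.141, -0.002, 0.019]
force: [0.2, -1.7, 7.3]
width: 0.0436
gripper_force: 39.7
t: 20.8
eef_pos: [0.4478, -0.0627, 0.2178]
ee_rot: [-3.141, 0.001, 0.018]
force: [0.4, 0.7, -5.8]
width: 0.0439
gripper_force: 39.8
```

```bash
python3 -m handwheel '[{"delta_pos":[0,-1,0],"dr":[0,0,0]},{"delta_pos":[0,-1,0],"dr":[0,0,0]},{"delta_pos":[0,-1,0],"dr":[0,0,0]},{"delta_pos":[0,-0.5,0],"dr":[0,0,0]},{"delta_pos":[0,0,0],"dr":[0,0,0]},{"delta_pos":[0,0,0],"dr":[0,0,0]}]'
python3 - <<'E'
from h import *
s=get_state();print(s['eef_pos'],s['width'],s['force'])
save('wrist','w4')
for n,z in [('pocket_left',.005),('pocket_right',.005),('end_block_centre',.025)]:
    for d in mark_of('wrist',n)[:4]: print(n,np.round(d['location']),round(d['conf'],2),atz('wrist',d['location'],z).round(4))
E
```

```text
t: 21.4
eef_pos: [0.4482, -0.1666, 0.2177]
ee_rot: [-3.141, 0.001, 0.017]
force: [0.4, 0.5, -6.5]
width: 0.0438
gripper_force: 39.8
[ 0.44817587 -0.1666369   0.21766513] 0.04379614693333119 [ 0.37319411  0.46371858 -6.54498323]
pocket_left [401. 205.] 0.9 [ 0.4613 -0.2457  0.005 ]
pocket_left [153. 209.] 0.17 [0.452  0.0195 0.005 ]
pocket_right [480. 196.] 0.8 [ 0.4732 -0.3287  0.005 ]
end_block_centre [262. 117.] 0.62 [ 0.546  -0.1038  0.025 ]
end_block_centre [235.  60.] 0.31 [ 0.5949 -0.0804  0.025 ]
```

View pics/w4.png

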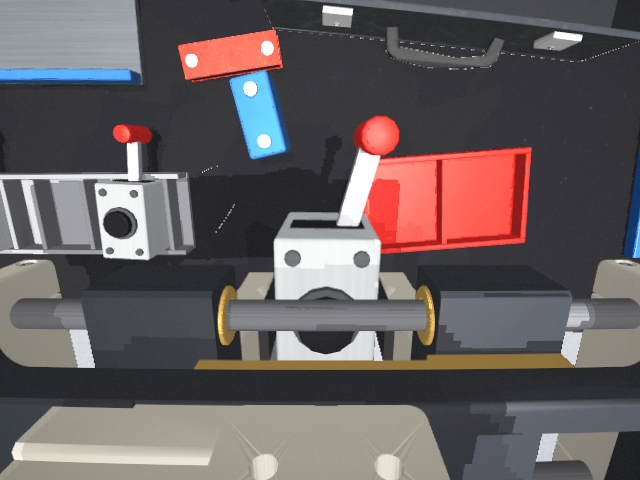

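The end block has been knocked to px (259,115), next to the hex keys. The tray's pockets are visible: divider (440,158)–(444,248), right wall (530,148)–(525,242).

```bash
python3 - <<'E'
from h import *
f=lambda n,l,z:[print(n,p,atz('wrist',p,z)[:2].round(4)) for p in l]
f('div',[(440,158),(444,248)],.025)
f('right',[(530,148),(525,242)],.025)
f('ebtop',[(231,79),(267,70),(286,151),(251,158)],.05)
f('screws',[(250,88),(264,141)],.052)
f('hex',[(180,46),(276,31),(283,65),(188,80)],.02)
E
python3 -m handwheel '[{"delta_pos":[0.14,-0.9,0],"dr":[0,0,2.2]},{"delta_pos":[0.15,-0.9,0],"dr":[0,0,2.4]},{"delta_pos":[0.15,-0.84,0],"dr":[0,0,2.4]},{"delta_pos":[0,0,-1],"dr":[0,0,0]},{"delta_pos":[0,0,-1],"dr":[0,0,0]},{"delta_pos":[0,0,-1],"dr":[0,0,0]},{"delta_pos":[0,0,-0.6],"dr":[0,0,0]},{"delta_pos":[0,0,0],"dr":[0,0,0]},{"delta_pos":[0,0,0],"dr":[0,0,0]}]'
```

```text
div (440, 158) [ 0.5117 -0.2758]
div (444, 248) [ 0.4207 -0.2897]
right (530, 148) [ 0.5235 -0.3629]
right (525, 242) [ 0.4289 -0.3742]
ebtop (231, 79) [ 0.5741 -0.083 ]
ebtop (267, 70) [ 0.5816 -0.1139]
ebtop (286, 151) [ 0.5153 -0.1294]
ebtop (251, 158) [ 0.5086 -0.0979]
screws (250, 88) [ 0.5668 -0.0994]
screws (264, 141) [ 0.5235 -0.1103]
hex (180, 46) [ 0.6072 -0.0292]
hex (276, 31) [ 0.6206 -0.1176]
hex (283, 65) [ 0.5922 -0.1237]
hex (188, 80) [ 0.5782 -0.0345]
t: 22.5
eef_pos: [0.4628, -0.2456, 0.1108]
ee_rot: [3.141, 0.0, 0.141]
force: [1.3, -0.2, -4.8]
width: 0.044
gripper_force: 39.8
```

```bash
python3 -m handwheel '[{"delta_pos":[-0.03,0.03,-0.7],"dr":[0,0,0]},{"delta_pos":[0,0,-0.7],"dr":[0,0,0]},{"delta_pos":[0,0,-0.4],"dr":[0,0,0]},{"delta_pos":[0,0,-0.1],"dr":[0,0,0]},{"delta_pos":[0,0,0],"dr":[0,0,0]},{"delta_pos":[0,0,0],"dr":[0,0,0]}]'
```

```text
t: 23.1
eef_pos: [0.4624, -0.2452, 0.0544]
ee_rot: [3.141, -0.002, 0.141]
force: [-0.1, 0.4, -5.9]
width: 0.0439
gripper_force: 39.8
```

```bash
python3 -m handwheel '[{"delta_pos":[0,0,-0.05],"dr":[0,0,0]},{"delta_pos":[0,0,0],"dr":[0,0,0]}]'; python3 -m handwheel '[{"delta_pos":[0,0,0],"dr":[0,0,0]},{"delta_pos":[0,0,0],"dr":[0,0,0]},{"delta_pos":[0,0,0],"dr":[0,0,0]},{"delta_pos":[0,0,0.7],"dr":[0,0,0]},{"delta_pos":[0,0,1],"dr":[0,0,0]},{"delta_pos":[0,0,1],"dr":[0,0,0]},{"delta_pos":[0,0,1],"dr":[0,0,0]},{"delta_pos":[0,0.5,0],"dr":[0,0,0]},{"delta_pos":[0,1,0],"dr":[0,0,0]},{"delta_pos":[0,1,0],"dr":[0,0,0]}]' -0.36
python3 -m handwheel '[{"delta_pos":[0,1,0],"dr":[0,0,0]},{"delta_pos":[0,1,0],"dr":[0,0,-1]},{"delta_pos":[-0.1,1,0],"dr":[0,0,-1]},{"delta_pos":[-0.1,1,0],"dr":[0,0,-1]},{"delta_pos":[-0.1,1,0],"dr":[0,0,-2]},{"delta_pos":[-0.1,1,0],"dr":[0,0,-2]},{"delta_pos":[0,0.36,0],"dr":[0,0,0]},{"delta_pos":[0,0,0],"dr":[0,0,0]},{"delta_pos":[0,0,0],"dr":[0,0,0]}]'
python3 - <<'E'
from h import *
save('wrist','w5'); print(calibration('wrist')['extrinsics'])
E
```

```text
t: 23.3
eef_pos: [0.4627, -0.2452, 0.0535]
ee_rot: [3.141, -0.003, 0.141]
force: [-0.3, 2.4, 6.7]
width: 0.0438
gripper_force: 39.9
t: 24.3
eef_pos: [0.4614, -0.1696, 0.1632]
ee_rot: [3.141, -0.001, 0.139]
force: [0.5, -0.1, -0.8]
width: 0.0595
gripper_force: 0.0
t: 25.2
eef_pos: [0.4494, 0.0206, 0.1628]
ee_rot: [3.142, 0.0, 0.019]
force: [-0.7, -0.7, 0.1]
width: 0.0593
gripper_force: 0.0
[[ 1.95538015e-02 -9.99808624e-01 -6.03058411e-04  1.11278501e-02]
 [-9.65478120e-01 -1.90390781e-02  2.59787438e-01  4.22916319e-01]
 [-2.59749203e-01 -4.49759228e-03 -9.65665637e-01  4.26492917e-01]
 [ 0.00000000e+00  0.00000000e+00  0.00000000e+00  1.00000000e+00]]
```

View pics/w5.png

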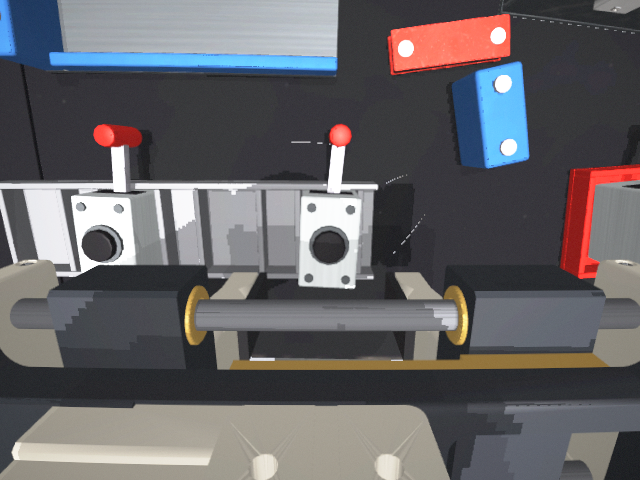

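Valve 3 (cap at 330,245) is centred between the fingers, so I'll grip it and carry it to the rail.

```bash
python3 -m handwheel '[{"delta_pos":[0,0,-1],"dr":[0,0,0]},{"delta_pos":[0,0,-1],"dr":[0,0,0]},{"delta_pos":[0,0,-1],"dr":[0,0,0]},{"delta_pos":[0,0,-0.63],"dr":[0,0,0]},{"delta_pos":[0,0,0],"dr":[0,0,0]},{"delta_pos":[0,0,0],"dr":[0,0,0]}]'
python3 -m handwheel '[{"delta_pos":[0,0,0],"dr":[0,0,0]},{"delta_pos":[0,0,0],"dr":[0,0,0]},{"delta_pos":[0,0,0],"dr":[0,0,0]},{"delta_pos":[0,0,0],"dr":[0,0,0]},{"delta_pos":[0,0,0],"dr":[0,0,0]}]' 1 40
python3 -m handwheel '[{"delta_pos":[0,0,1],"dr":[0,0,0]},{"delta_pos":[0,0,1],"dr":[0,0,0]},{"delta_pos":[0,0,1],"dr":[0,0,0]},{"delta_pos":[1,0.9,0],"dr":[0,0,-0.3]},{"delta_pos":[1,0.9,0],"dr":[0,0,-0.3]},{"delta_pos":[1,0.9,0],"dr":[0,0,-0.3]},{"delta_pos":[1,0.9,0],"dr":[0,0,-0.3]},{"delta_pos":[1,0.9,0],"dr":[0,0,-0.1]},{"delta_pos":[1,0.9,0],"dr":[0,0,0]},{"delta_pos":[0,0,0],"dr":[0,0,0]}]'
```

```text
t: 25.85
eef_pos: [0.4496, 0.0201, 0.0541]
ee_rot: [3.141, 0.001, 0.017]
force: [-0.4, -0.4, 0.1]
width: 0.0597
gripper_force: 0.0
t: 26.35
eef_pos: [0.4503, 0.0203, 0.0551]
ee_rot: [3.141, -0.002, 0.019]
force: [3.6, -8.4, 3.4]
width: 0.0438
gripper_force: 40.0
t: 27.35
eef_pos: [0.6321, 0.186, 0.1427]
ee_rot: [-3.141, -0.001, -0.003]
force: [-1.6, -1.5, -5.9]
width: 0.0437
gripper_force: 40.0
```

```bash
python3 -m handwheel '[{"delta_pos":[0,-0.05,-1],"dr":[0,0,0]},{"delta_pos":[0,0,-1],"dr":[0,0,0]},{"delta_pos":[0,0,-0.6],"dr":[0,0,0]},{"delta_pos":[0,0,-0.2],"dr":[0,0,0]},{"delta_pos":[-0.15,0,0],"dr":[0,0,0]},{"delta_pos":[0,0,0],"dr":[0,0,0]},{"delta_pos":[0,0,0],"dr":[0,0,0]}]'
python3 -m handwheel '[{"delta_pos":[-0.06,0,0],"dr":[0,0,0]},{"delta_pos":[0,0,0],"dr":[0,0,0]}]'
python3 -m handwheel '[{"delta_pos":[-0.05,0,0],"dr":[0,0,0]},{"delta_pos":[0,0,0],"dr":[0,0,0]}]'
```

```text
t: 28.05
eef_pos: [0.6254, 0.1818, 0.0612]
ee_rot: [-3.14, -0.002, -0.004]
force: [0.5, -0.3, -5.6]
width: 0.0441
gripper_force: 40.0
t: 28.25
eef_pos: [0.6231, 0.1815, 0.0606]
ee_rot: [-3.141, -0.001, -0.005]
force: [-0.2, -0.0, -5.5]
width: 0.0438
gripper_force: 40.0
t: 28.45
eef_pos: [0.6223, 0.1815, 0.0605]
ee_rot: [-3.141, -0.002, -0.004]
force: [2.2, -0.8, -4.3]
width: 0.0436
gripper_force: 40.0
```

```bash
python3 -m handwheel '[{"delta_pos":[-0.03,0,-0.06],"dr":[0,0,0]},{"delta_pos":[0,0,-0.04],"dr":[0,0,0]},{"delta_pos":[0,0,0],"dr":[0,0,0]}]'
python3 -m handwheel '[{"delta_pos":[0,0,-0.03],"dr":[0,0,0]},{"delta_pos":[0,0,0],"dr":[0,0,0]}]'
```

```text
t: 28.75
eef_pos: [0.6223, 0.1819, 0.0576]
ee_rot: [-3.14, -0.003, -0.004]
force: [5.9, -0.5, -3.8]
width: 0.0438
gripper_force: 40.0
t: 28.95
eef_pos: [0.6223, 0.182, 0.0574]
ee_rot: [-3.14, -0.003, -0.004]
force: [5.6, -0.3, 2.9]
width: 0.0439
gripper_force: 40.0
```

```bash
python3 -m handwheel '[{"delta_pos":[0,0,0],"dr":[0,0,0]},{"delta_pos":[0,0,0],"dr":[0,0,0]},{"delta_pos":[0,0,0],"dr":[0,0,0]},{"delta_pos":[0,0,0.5],"dr":[0,0,0]},{"delta_pos":[0,0,0.7],"dr":[0,0,0]},{"delta_pos":[0,0,0.7],"dr":[0,0,0]},{"delta_pos":[0,0,0],"dr":[0,0,0]}]' -0.22
python3 -m handwheel '[{"delta_pos":[0,-0.9,0],"dr":[0,0,0]},{"delta_pos":[0.03,-0.9,0],"dr":[0,0,0]},{"delta_pos":[0,0,0],"dr":[0,0,0]},{"delta_pos":[0,0,0],"dr":[0,0,0]},{"delta_pos":[0,0,-0.8],"dr":[0,0,0]},{"delta_pos":[0,0,-0.8],"dr":[0,0,0]},{"delta_pos":[0,0,-0.77],"dr":[0,0,0]},{"delta_pos":[0,0,0],"dr":[0,0,0]}]' 1 20
python3 -m handwheel '[{"delta_pos":[0,0.2,0],"dr":[0,0,0]},{"delta_pos":[0,0.2,0],"dr":[0,0,0]},{"delta_pos":[0,0.2,0],"dr":[0,0,0]},{"delta_pos":[0,0.2,0],"dr":[0,0,0]},{"delta_pos":[0,0.2,0],"dr":[0,0,0]},{"delta_pos":[0,0.1,0],"dr":[0,0,0]},{"delta_pos":[0,0,0],"dr":[0,0,0]}]'
```

```text
t: 29.65
eef_pos: [0.6225, 0.1821, 0.1174]
ee_rot: [-3.139, -0.005, -0.004]
force: [0.6, -0.2, -0.2]
width: 0.0531
gripper_force: 0.0
t: 30.45
eef_pos: [0.6194, 0.1272, 0.0388]
ee_rot: [3.139, 0.005, -0.004]
force: [-0.5, -0.7, -0.3]
width: 0.0011
gripper_force: 0.0
t: 31.15
eef_pos: [0.6225, 0.161, 0.0432]
ee_rot: [-3.141, -0.002, -0.004]
force: [0.9, -3.4, 3.4]
width: 0.0003
gripper_force: 2.1
```

```bash
python3 -m handwheel '[{"delta_pos":[0,0.15,0],"dr":[0,0,0]},{"delta_pos":[0,0.1,0],"dr":[0,0,0]},{"delta_pos":[0,0,0],"dr":[0,0,0]}]'
python3 -m handwheel '[{"delta_pos":[0,0.07,0],"dr":[0,0,0]},{"delta_pos":[0,0,0],"dr":[0,0,0]}]'
python3 -m handwheel '[{"delta_pos":[0,0.07,0],"dr":[0,0,0]},{"delta_pos":[0,0,0],"dr":[0,0,0]}]'
```

```text
t: 31.45
eef_pos: [0.6224, 0.168, 0.0429]
ee_rot: [-3.141, -0.002, -0.004]
force: [2.6, -3.6, 2.7]
width: 0.0006
gripper_force: 2.3
t: 31.65
eef_pos: [0.6223, 0.1699, 0.0429]
ee_rot: [-3.141, -0.001, -0.004]
force: [1.8, -5.9, 3.8]
width: 0.0005
gripper_force: 3.0
t: 31.85
eef_pos: [0.6223, 0.1704, 0.0429]
ee_rot: [3.14, -0.001, -0.005]
force: [2.9, -12.5, 7.3]
width: 0.0006
gripper_force: 6.6
```

```bash
python3 -m handwheel '[{"delta_pos":[0,0.08,0],"dr":[0,0,0]},{"delta_pos":[0,0,0],"dr":[0,0,0]},{"delta_pos":[0,-0.4,0],"dr":[0,0,0]},{"delta_pos":[0,-0.2,1],"dr":[0,0,0]},{"delta_pos":[0,0,1],"dr":[0,0,0]},{"delta_pos":[-1,0,1],"dr":[0,0,0]},{"delta_pos":[-1,0,1],"dr":[0,0,0]},{"delta_pos":[-1,0,0],"dr":[0,0,0]},{"delta_pos":[0,0,0],"dr":[0,0,0]},{"delta_pos":[0,0,0],"dr":[0,0,0]}]' -0.36
python3 - <<'E'
from h import *
save('wrist','w6');s=get_state();print(s['eef_pos'],s['ee_rot'])
E
```

```text
t: 32.85
eef_pos: [0.5312, 0.1571, 0.1624]
ee_rot: [-3.14, -0.001, -0.004]
force: [-0.0, 0.0, 0.2]
width: 0.0596
gripper_force: 0.0
[0.53170223 0.15699782 0.16204357] [-3.14089303e+00 -4.14614836e-04 -3.88837843e-03]
```

View pics/w6.png

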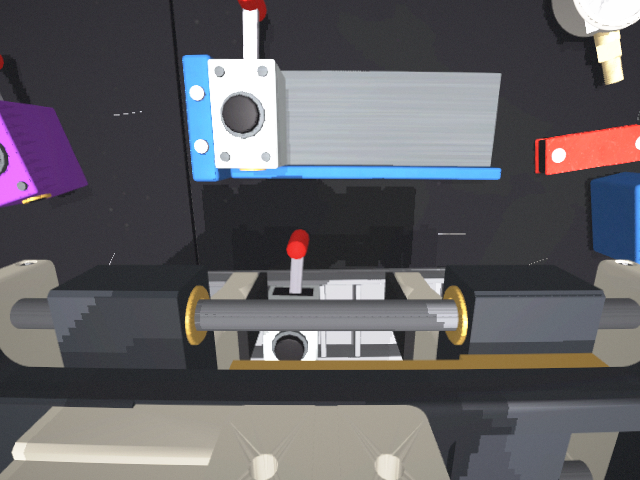

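The first sound valve stands flush against the stop and fence (block at px 210–277, 58–168). Next is the left valve.

```bash
python3 - <<'E'
from h import *
print(atz('wrist',(291,346),.074))
E
python3 -m handwheel '[{"delta_pos":[-0.9,0.3,0],"dr":[0,0,0.3]},{"delta_pos":[-0.9,0.3,0],"dr":[0,0,0.3]},{"delta_pos":[-0.97,0.32,0],"dr":[0,0,0.6]},{"delta_pos":[0,0,0],"dr":[0,0,0]},{"delta_pos":[0,0,-0.9],"dr":[0,0,0]},{"delta_pos":[0,0,-0.9],"dr":[0,0,0]},{"delta_pos":[0,0,-0.9],"dr":[0,0,0]},{"delta_pos":[0,0,-0.92],"dr":[0,0,0]},{"delta_pos":[0,0,0],"dr":[0,0,0]},{"delta_pos":[0,0,0],"dr":[0,0,0]}]'
python3 -m handwheel '[{"delta_pos":[0,0,0],"dr":[0,0,0]},{"delta_pos":[0,0,0],"dr":[0,0,0]},{"delta_pos":[0,0,0],"dr":[0,0,0]},{"delta_pos":[0,0,0],"dr":[0,0,0]},{"delta_pos":[0,0,0],"dr":[0,0,0]}]' 1 40
```

```text
[0.45375278 0.18379022 0.074     ]
t: 33.9
eef_pos: [0.4491, 0.1839, 0.053]
ee_rot: [3.14, 0.001, 0.016]
force: [1.5, 0.7, -0.2]
width: 0.0594
gripper_force: 0.0
t: 34.4
eef_pos: [0.4493, 0.1851, 0.0545]
ee_rot: [-3.14, -0.002, 0.017]
force: [-2.1, 2.8, 7.7]
width: 0.044
gripper_force: 40.0
```

```bash
python3 -m handwheel '[{"delta_pos":[0,0,1],"dr":[0,0,0]},{"delta_pos":[0,0,1],"dr":[0,0,0]},{"delta_pos":[0,0,1],"dr":[0,0,0]},{"delta_pos":[1,-0.5,0],"dr":[0,0,-0.3]},{"delta_pos":[1,-0.5,0],"dr":[0,0,-0.3]},{"delta_pos":[1,-0.5,0],"dr":[0,0,-0.3]},{"delta_pos":[1,-0.1,0],"dr":[0,0,-0.3]},{"delta_pos":[1,0,0],"dr":[0,0,0]},{"delta_pos":[1,0,0],"dr":[0,0,0]},{"delta_pos":[0.1,0,0],"dr":[0,0,0]}]'
python3 -m handwheel '[{"delta_pos":[0,0,0],"dr":[0,0,0]},{"delta_pos":[0,0,-1],"dr":[0,0,0]},{"delta_pos":[0,0,-1],"dr":[0,0,0]},{"delta_pos":[0,0,-0.6],"dr":[0,0,0]},{"delta_pos":[0,0,-0.15],"dr":[0,0,0]},{"delta_pos":[-0.1,0,0],"dr":[0,0,0]},{"delta_pos":[-0.1,0,0],"dr":[0,0,0]},{"delta_pos":[0,0,0],"dr":[0,0,0]},{"delta_pos":[0,0,0],"dr":[0,0,0]}]'
python3 -m handwheel '[{"delta_pos":[-0.05,0,0],"dr":[0,0,0]},{"delta_pos":[0,0,0],"dr":[0,0,0]}]'
python3 -m handwheel '[{"delta_pos":[-0.05,0,0],"dr":[0,0,0]},{"delta_pos":[0,0,0],"dr":[0,0,0]}]'
```

```text
t: 35.4
eef_pos: [0.6334, 0.1353, 0.1416]
ee_rot: [3.141, 0.001, -0.006]
force: [-1.4, -0.5, -6.7]
width: 0.0439
gripper_force: 40.0
t: 36.3
eef_pos: [0.6259, 0.1363, 0.0621]
ee_rot: [-3.141, -0.002, -0.004]
force: [-0.0, -0.4, -5.2]
width: 0.0437
gripper_force: 40.0
t: 36.5
eef_pos: [0.6239, 0.136, 0.0612]
ee_rot: [-3.141, -0.0, -0.005]
force: [-0.1, -1.1, -6.1]
width: 0.0437
gripper_force: 40.0
t: 36.7
eef_pos: [0.6232, 0.1361, 0.0612]
ee_rot: [-3.141, -0.001, -0.004]
force: [1.4, -1.8, -4.8]
width: 0.0436
gripper_force: 40.0
```

```bash
python3 -m handwheel '[{"delta_pos":[-0.04,0,-0.1],"dr":[0,0,0]},{"delta_pos":[0,0,-0.05],"dr":[0,0,0]},{"delta_pos":[0,0,0],"dr":[0,0,0]}]'
python3 -m handwheel '[{"delta_pos":[0,0,-0.03],"dr":[0,0,0]},{"delta_pos":[0,0,0],"dr":[0,0,0]}]'
```

```text
t: 37.0
eef_pos: [0.623, 0.1366, 0.0569]
ee_rot: [-3.14, -0.003, -0.004]
force: [5.4, -0.1, -6.2]
width: 0.0438
gripper_force: 40.0
t: 37.2
eef_pos: [0.6231, 0.1366, 0.0567]
ee_rot: [-3.141, -0.004, -0.004]
force: [5.2, 0.5, 1.1]
width: 0.0437
gripper_force: 40.0
```

```bash
python3 -m handwheel '[{"delta_pos":[0,0,0],"dr":[0,0,0]},{"delta_pos":[0,0,0],"dr":[0,0,0]},{"delta_pos":[0,0,0],"dr":[0,0,0]},{"delta_pos":[0,0,0.5],"dr":[0,0,0]},{"delta_pos":[0,0,0.7],"dr":[0,0,0]},{"delta_pos":[0,0,0.7],"dr":[0,0,0]},{"delta_pos":[0,0,0],"dr":[0,0,0]}]' -0.22
python3 -m handwheel '[{"delta_pos":[0,-0.9,0],"dr":[0,0,0]},{"delta_pos":[0.03,-0.85,0],"dr":[0,0,0]},{"delta_pos":[0,0,0],"dr":[0,0,0]},{"delta_pos":[0,0,0],"dr":[0,0,0]},{"delta_pos":[0,0,-0.8],"dr":[0,0,0]},{"delta_pos":[0,0,-0.8],"dr":[0,0,0]},{"delta_pos":[0,0,-0.75],"dr":[0,0,0]},{"delta_pos":[0,0,0],"dr":[0,0,0]}]' 1 20
python3 -m handwheel '[{"delta_pos":[0,0.2,0],"dr":[0,0,0]},{"delta_pos":[0,0.2,0],"dr":[0,0,0]},{"delta_pos":[0,0.2,0],"dr":[0,0,0]},{"delta_pos":[0,0.2,0],"dr":[0,0,0]},{"delta_pos":[0,0.2,0],"dr":[0,0,0]},{"delta_pos":[0,0.15,0],"dr":[0,0,0]},{"delta_pos":[0,0.15,0],"dr":[0,0,0]},{"delta_pos":[0,0,0],"dr":[0,0,0]}]'
python3 -m handwheel '[{"delta_pos":[0,0.07,0],"dr":[0,0,0]},{"delta_pos":[0,0,0],"dr":[0,0,0]}]'
```

```text
t: 37.9
eef_pos: [0.6226, 0.1365, 0.1154]
ee_rot: [-3.14, -0.004, -0.004]
force: [-0.0, -0.3, -0.3]
width: 0.054
gripper_force: 0.0
t: 38.7
eef_pos: [0.6198, 0.0835, 0.0385]
ee_rot: [3.14, 0.006, -0.005]
force: [-0.6, -1.2, 0.5]
width: 0.0008
gripper_force: 0.0
t: 39.5
eef_pos: [0.6231, 0.1233, 0.0435]
ee_rot: [-3.141, -0.002, -0.004]
force: [2.5, -4.4, 2.3]
width: 0.0003
gripper_force: 2.4
t: 39.7
eef_pos: [0.6231, 0.1247, 0.0433]
ee_rot: [-3.141, -0.002, -0.004]
force: [2.1, -5.6, 4.9]
width: 0.0006
gripper_force: 3.0
```

```bash
python3 -m handwheel '[{"delta_pos":[0,0.06,0],"dr":[0,0,0]},{"delta_pos":[0,0,0],"dr":[0,0,0]}]'
python3 -m handwheel '[{"delta_pos":[0,0.06,0],"dr":[0,0,0]},{"delta_pos":[0,0,0],"dr":[0,0,0]}]'
python3 -m handwheel '[{"delta_pos":[0,0.06,0],"dr":[0,0,0]},{"delta_pos":[0,0,0],"dr":[0,0,0]}]'
```

```text
t: 39.9
eef_pos: [0.623, 0.1262, 0.0431]
ee_rot: [-3.142, -0.002, -0.004]
force: [0.9, -5.7, 4.5]
width: 0.0004
gripper_force: 3.4
t: 40.1
eef_pos: [0.623, 0.1264, 0.043]
ee_rot: [3.14, -0.001, -0.005]
force: [4.2, -12.9, 3.9]
width: 0.0003
gripper_force: 6.9
t: 40.3
eef_pos: [0.6229, 0.1266, 0.043]
ee_rot: [3.138, -0.0, -0.005]
force: [5.4, -20.8, 4.4]
width: 0.0006
gripper_force: 10.6
```

```bash
python3 -m handwheel '[{"delta_pos":[0,-0.4,0],"dr":[0,0,0]},{"delta_pos":[0,-0.3,0.9],"dr":[0,0,0]},{"delta_pos":[0,0,1],"dr":[0,0,0]},{"delta_pos":[0,0,1],"dr":[0,0,0]},{"delta_pos":[-0.5,-1,1],"dr":[0,0,0]},{"delta_pos":[-0.7,-1,0],"dr":[0,0,2]},{"delta_pos":[-0.7,-1,0],"dr":[0,0,3]},{"delta_pos":[-0.7,-1,0],"dr":[0,0,3]},{"delta_pos":[0,-1,0],"dr":[0,0,3]},{"delta_pos":[0,-1,0],"dr":[0,0,3]}]'
python3 -m handwheel '[{"delta_pos":[0,-0.6,0],"dr":[0,0,0]},{"delta_pos":[0,0,0],"dr":[0,0,0]},{"delta_pos":[0,0,0],"dr":[0,0,0]}]' -0.22
python3 - <<'E'
from h import *
save('wrist','w7');s=get_state();print(s['eef_pos'],s['ee_rot'])
for c in ['wrist','side','scene']:
  if c!='wrist': save(c,c+'7')
  for d in mark_of(c,'end_block_centre')[:3]: print(c,np.round(d['location']),round(d['conf'],2),atz(c,d['location'],.025).round(4))
E
```

```text
t: 41.3
eef_pos: [0.5438, -0.0714, 0.1598]
ee_rot: [-3.141, -0.002, 0.243]
force: [1.0, 0.4, -0.3]
width: 0.0004
gripper_force: 0.0
t: 41.6
eef_pos: [0.5442, -0.0888, 0.1591]
ee_rot: [-3.141, -0.001, 0.239]
force: [-0.1, 0.3, -1.0]
width: 0.0185
gripper_force: 0.0
[ 0.54432454 -0.08845498  0.15910356] [-3.14121070e+00 -7.36709029e-04  2.39577556e-01]
wrist [345. 236.] 0.71 [ 0.5459 -0.1048  0.025 ]
wrist [38. 65.] 0.68 [0.6208 0.1567 0.025 ]
side [330. 240.] 0.68 [ 0.5423 -0.103   0.025 ]
scene [344. 283.] 0.91 [ 0.5483 -0.0997  0.025 ]
```

View pics/w7.png

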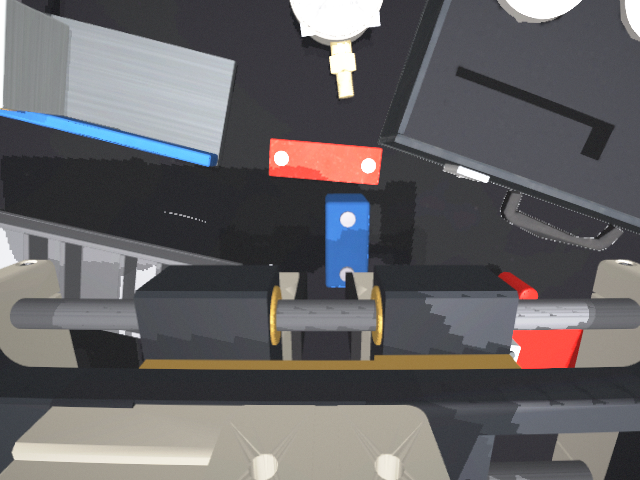

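The end block is aligned with the tool (px 327–369, 195–288; screws at 348,219 and 347,274), with the hex keys just beyond it.

Run:
```python
from h import *
for p in [(348,219),(347,274)]: print(atz('wrist',p,.052).round(4))
for p in [(327,196),(369,196),(369,288),(327,288)]: print(atz('wrist',p,.05).round(4))
```

```text
[ 0.5658 -0.1004  0.052 ]
[ 0.5231 -0.1109  0.052 ]
[ 0.5785 -0.081   0.05  ]
[ 0.586  -0.1113  0.05  ]
[ 0.515  -0.1314  0.05  ]
[ 0.507  -0.0988  0.05  ]
```

```bash
python3 -m handwheel '[{"delta_pos":[0.04,-0.57,0],"dr":[0,0,0]},{"delta_pos":[0,0,0],"dr":[0,0,0]},{"delta_pos":[0,0,-1],"dr":[0,0,0]},{"delta_pos":[0,0,-1],"dr":[0,0,0]},{"delta_pos":[0,0,-1],"dr":[0,0,0]},{"delta_pos":[0,0,-1],"dr":[0,0,0]},{"delta_pos":[0,0,-0.1],"dr":[0,0,0]},{"delta_pos":[0,0,0],"dr":[0,0,0]},{"delta_pos":[0,0,0],"dr":[0,0,0]}]'
python3 -m handwheel '[{"delta_pos":[0,0,0],"dr":[0,0,0]},{"delta_pos":[0,0,0],"dr":[0,0,0]},{"delta_pos":[0,0,0],"dr":[0,0,0]},{"delta_pos":[0,0,0],"dr":[0,0,0]},{"delta_pos":[0,0,0],"dr":[0,0,0]}]' 1 30
python3 -m handwheel '[{"delta_pos":[0,0,1],"dr":[0,0,0]},{"delta_pos":[0,0,1],"dr":[0,0,0]},{"delta_pos":[0,0,1],"dr":[0,0,0]},{"delta_pos":[0.5,1,0],"dr":[0,0,-3]},{"delta_pos":[0.5,1,0],"dr":[0,0,-3]},{"delta_pos":[0.5,1,0],"dr":[0,0,-3]},{"delta_pos":[0.5,1,0],"dr":[0,0,-3]},{"delta_pos":[0.5,1,0],"dr":[0,0,-2]},{"delta_pos":[0.3,1,0],"dr":[0,0,0]},{"delta_pos":[0.1,0.8,0],"dr":[0,0,0]}]'
python3 -m handwheel '[{"delta_pos":[0,0,0],"dr":[0,0,0]},{"delta_pos":[0,0,0],"dr":[0,0,0]}]'
```

```text
t: 42.8
eef_pos: [0.5465, -0.1058, 0.0373]
ee_rot: [3.141, -0.002, 0.24]
force: [-0.6, 0.3, 0.2]
width: 0.0534
gripper_force: 0.0
t: 43.3
eef_pos: [0.5458, -0.106, 0.0368]
ee_rot: [3.141, -0.001, 0.24]
force: [-1.8, 2.1, 7.1]
width: 0.0338
gripper_force: 30.0
t: 44.3
eef_pos: [0.6326, 0.0995, 0.125]
ee_rot: [3.141, 0.001, -0.005]
force: [0.1, -1.3, -3.4]
width: 0.034
gripper_force: 30.0
t: 44.5
eef_pos: [0.6316, 0.0982, 0.125]
ee_rot: [3.141, 0.002, -0.004]
force: [-0.4, -0.0, -3.5]
width: 0.034
gripper_force: 30.0
```

```bash
python3 -m handwheel '[{"delta_pos":[0,0,-1],"dr":[0,0,0]},{"delta_pos":[0,0,-1],"dr":[0,0,0]},{"delta_pos":[0,0,-0.45],"dr":[0,0,0]},{"delta_pos":[0,0,-0.1],"dr":[0,0,0]},{"delta_pos":[-0.1,0,0],"dr":[0,0,0]},{"delta_pos":[-0.1,0,0],"dr":[0,0,0]},{"delta_pos":[0,0,0],"dr":[0,0,0]},{"delta_pos":[0,0,0],"dr":[0,0,0]}]'
python3 -m handwheel '[{"delta_pos":[-0.06,0,0],"dr":[0,0,0]},{"delta_pos":[0,0,0],"dr":[0,0,0]}]'
python3 -m handwheel '[{"delta_pos":[-0.05,0,0],"dr":[0,0,0]},{"delta_pos":[0,0,0],"dr":[0,0,0]}]'
```

```text
t: 45.3
eef_pos: [0.6269, 0.0982, 0.0507]
ee_rot: [-3.141, -0.002, -0.004]
force: [0.7, -0.8, -3.1]
width: 0.034
gripper_force: 30.0
t: 45.5
eef_pos: [0.6245, 0.098, 0.0497]
ee_rot: [-3.141, -0.0, -0.004]
force: [-0.6, 0.0, -3.9]
width: 0.0338
gripper_force: 30.0
t: 45.7
eef_pos: [0.6232, 0.098, 0.0496]
ee_rot: [-3.141, -0.0, -0.004]
force: [-0.9, 0.5, -3.4]
width: 0.0337
gripper_force: 30.0
```

```bash
python3 -m handwheel '[{"delta_pos":[-0.05,0,0],"dr":[0,0,0]},{"delta_pos":[0,0,0],"dr":[0,0,0]}]'
python3 -m handwheel '[{"delta_pos":[-0.04,0,0],"dr":[0,0,0]},{"delta_pos":[0,0,0],"dr":[0,0,0]}]'
```

```text
t: 45.9
eef_pos: [0.623, 0.0982, 0.0499]
ee_rot: [-3.141, -0.003, -0.004]
force: [4.7, -1.1, -4.8]
width: 0.0337
gripper_force: 30.0
t: 46.1
eef_pos: [0.6229, 0.0983, 0.0502]
ee_rot: [-3.141, -0.005, -0.004]
force: [7.7, -1.9, -5.7]
width: 0.0339
gripper_force: 30.0
```

```bash
python3 -m handwheel '[{"delta_pos":[0.03,0,-0.1],"dr":[0,0,0]},{"delta_pos":[0,0,-0.07],"dr":[0,0,0]},{"delta_pos":[0,0,0],"dr":[0,0,0]}]'
python3 -m handwheel '[{"delta_pos":[0,0,-0.04],"dr":[0,0,0]},{"delta_pos":[0,0,0],"dr":[0,0,0]}]'
```

```text
t: 46.4
eef_pos: [0.623, 0.0984, 0.0449]
ee_rot: [-3.141, -0.003, -0.004]
force: [6.2, -0.8, -3.1]
width: 0.0341
gripper_force: 30.0
t: 46.6
eef_pos: [0.6231, 0.0984, 0.0448]
ee_rot: [-3.141, -0.004, -0.004]
force: [2.0, -0.5, 6.3]
width: 0.0339
gripper_force: 30.0
```

```bash
python3 -m handwheel '[{"delta_pos":[0,0,0],"dr":[0,0,0]},{"delta_pos":[0,0,0],"dr":[0,0,0]},{"delta_pos":[0,0,0],"dr":[0,0,0]},{"delta_pos":[0,0,0.5],"dr":[0,0,0]},{"delta_pos":[0,0,0.7],"dr":[0,0,0]},{"delta_pos":[0,0,0.7],"dr":[0,0,0]},{"delta_pos":[0,0,0],"dr":[0,0,0]}]' 0
python3 -m handwheel '[{"delta_pos":[0,-0.8,0],"dr":[0,0,0]},{"delta_pos":[0,-0.8,0],"dr":[0,0,0]},{"delta_pos":[0,0,0],"dr":[0,0,0]},{"delta_pos":[0,0,0],"dr":[0,0,0]},{"delta_pos":[0,0,-0.7],"dr":[0,0,0]},{"delta_pos":[0,0,-0.7],"dr":[0,0,0]},{"delta_pos":[0,0,-0.55],"dr":[0,0,0]},{"delta_pos":[0,0,0],"dr":[0,0,0]}]' 1 20
python3 -m handwheel '[{"delta_pos":[0,0.2,0],"dr":[0,0,0]},{"delta_pos":[0,0.2,0],"dr":[0,0,0]},{"delta_pos":[0,0.2,0],"dr":[0,0,0]},{"delta_pos":[0,0.2,0],"dr":[0,0,0]},{"delta_pos":[0,0.2,0],"dr":[0,0,0]},{"delta_pos":[0,0.15,0],"dr":[0,0,0]},{"delta_pos":[0,0.1,0],"dr":[0,0,0]},{"delta_pos":[0,0,0],"dr":[0,0,0]}]'
```

```text
t: 47.3
eef_pos: [0.6227, 0.0984, 0.103]
ee_rot: [-3.14, -0.004, -0.004]
force: [-0.5, -0.4, 0.7]
width: 0.0436
gripper_force: 0.0
t: 48.1
eef_pos: [0.6195, 0.05, 0.0389]
ee_rot: [3.14, 0.005, -0.004]
force: [-0.1, -0.6, -0.2]
width: 0.0006
gripper_force: 0.0
t: 48.9
eef_pos: [0.6213, 0.088, 0.0415]
ee_rot: [-3.141, -0.0, -0.004]
force: [0.8, -2.1, 1.1]
width: 0.0003
gripper_force: 0.6
```

```bash
python3 -m handwheel '[{"delta_pos":[0,0.1,0],"dr":[0,0,0]},{"delta_pos":[0,0,0],"dr":[0,0,0]}]'
python3 -m handwheel '[{"delta_pos":[0,0.08,0],"dr":[0,0,0]},{"delta_pos":[0,0,0],"dr":[0,0,0]}]'
python3 -m handwheel '[{"delta_pos":[0,0.06,0],"dr":[0,0,0]},{"delta_pos":[0,0,0],"dr":[0,0,0]}]'
```

```text
t: 49.1
eef_pos: [0.6211, 0.0906, 0.0414]
ee_rot: [-3.142, 0.0, -0.005]
force: [0.7, -2.1, 1.0]
width: 0.0006
gripper_force: 1.0
t: 49.3
eef_pos: [0.6211, 0.0927, 0.0414]
ee_rot: [3.141, 0.001, -0.005]
force: [0.0, -3.0, 1.3]
width: 0.0001
gripper_force: 1.6
t: 49.5
eef_pos: [0.621, 0.0931, 0.0414]
ee_rot: [3.14, 0.001, -0.005]
force: [2.8, -10.8, 2.1]
width: 0.0004
gripper_force: 5.1
```

Tight. One more press, then I'll retreat and look.

```bash
python3 -m handwheel '[{"delta_pos":[0,0.06,0],"dr":[0,0,0]},{"delta_pos":[0,0,0],"dr":[0,0,0]},{"delta_pos":[0,-0.3,0],"dr":[0,0,0]},{"delta_pos":[0,-0.3,0.9],"dr":[0,0,0]},{"delta_pos":[0,0,1],"dr":[0,0,0]},{"delta_pos":[0,0,1],"dr":[0,0,0]},{"delta_pos":[-1,0.5,1],"dr":[0,0,0]},{"delta_pos":[-1,1,0.5],"dr":[0,0,0]},{"delta_pos":[-0.3,1,0],"dr":[0,0,0]},{"delta_pos":[0,0,0],"dr":[0,0,0]}]'
python3 -m handwheel '[{"delta_pos":[0,0,0],"dr":[0,0,0]},{"delta_pos":[0,0,0],"dr":[0,0,0]}]'
python3 - <<'E'
from h import *
im=save('wrist','w8');save('scene','scene8')
s=get_state();print(s['eef_pos'],s['t'])
c=im[0:260,100:500];c=cv2.resize(c,None,fx=2,fy=2,interpolation=cv2.INTER_CUBIC);cv2.imwrite('pics/w8c.png',c[:,:,::-1])
im=cv2.imread('pics/scene8.png')[170:400,210:450];cv2.imwrite('pics/s8c.png',cv2.resize(im,None,fx=2.5,fy=2.5,interpolation=cv2.INTER_CUBIC))
E
```

```text
t: 50.5
eef_pos: [0.5513, 0.1566, 0.1747]
ee_rot: [-3.139, -0.002, -0.002]
force: [1.1, -1.7, 0.0]
width: 0.0
gripper_force: 0.0
t: 50.7
eef_pos: [0.5521, 0.1533, 0.1732]
ee_rot: [3.142, 0.001, -0.005]
force: [-0.2, 0.0, 0.4]
width: 0.0007
gripper_force: 0.0
[0.5523509  0.15281309 0.17311799] 50.8
```

View pics/w8c.png

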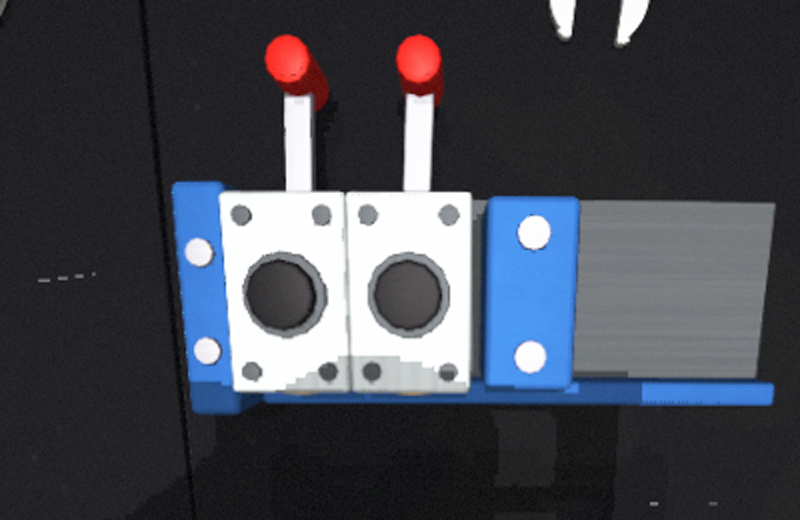

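View pics/s8c.png

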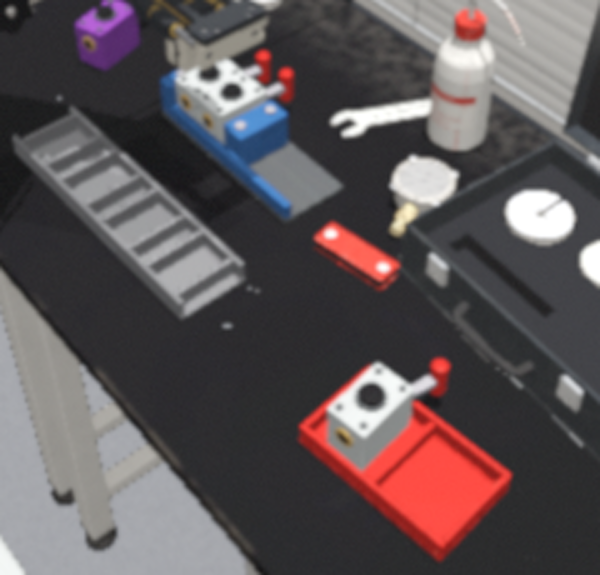

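There is a gap of several mm between the last valve (right edge at crop col 470) and the end block (left edge 487). Everything else is in place, and the worn valve stands in the left pocket. I'll measure the gap.

Run:
```python
from h import *
g=lambda c,r,z: print((c,r),atz('wrist',(100+c/2,r/2),z)[:2].round(4))
for a in [(220,193),(346,193),(347,193),(471,193),(470,390),(233,390)]: g(*a,.066)
print()
for a in [(487,198),(578,198),(572,388),(484,388)]: g(*a,.058)
```

```text
(220, 193) [0.6568 0.2318]
(346, 193) [0.6564 0.1883]
(347, 193) [0.6564 0.1879]
(471, 193) [0.6561 0.1453]
(470, 390) [0.5882 0.1455]
(233, 390) [0.5887 0.233 ]

(487, 198) [0.6556 0.1394]
(578, 198) [0.6555 0.107 ]
(572, 388) [0.5878 0.1065]
(484, 388) [0.5879 0.14  ]
```

```bash
python3 -m handwheel '[{"delta_pos":[0.8,-0.9,0],"dr":[0,0,0]},{"delta_pos":[0.8,-0.9,0],"dr":[0,0,0]},{"delta_pos":[0.75,-0.85,0],"dr":[0,0,0]},{"delta_pos":[0,0,0],"dr":[0,0,0]},{"delta_pos":[0,0,-1],"dr":[0,0,0]},{"delta_pos":[0,0,-1],"dr":[0,0,0]},{"delta_pos":[0,0,-1],"dr":[0,0,0]},{"delta_pos":[0,0,-1],"dr":[0,0,0]},{"delta_pos":[0,0,-0.35],"dr":[0,0,0]},{"delta_pos":[0,0,0],"dr":[0,0,0]}]'
python3 -m handwheel '[{"delta_pos":[0,0.2,0],"dr":[0,0,0]},{"delta_pos":[0,0.1,0],"dr":[0,0,0]},{"delta_pos":[0,0.1,0],"dr":[0,0,0]},{"delta_pos":[0,0.08,0],"dr":[0,0,0]},{"delta_pos":[0,0,0],"dr":[0,0,0]},{"delta_pos":[0,0,0],"dr":[0,0,0]}]'
python3 -m handwheel '[{"delta_pos":[0,0.05,0],"dr":[0,0,0]},{"delta_pos":[0,0,0],"dr":[0,0,0]}]'
python3 -m handwheel '[{"delta_pos":[0,0.05,0],"dr":[0,0,0]},{"delta_pos":[0,0,0],"dr":[0,0,0]}]'
```

```text
t: 51.8
eef_pos: [0.6217, 0.0732, 0.0414]
ee_rot: [3.14, 0.003, -0.005]
force: [-0.5, -0.5, 0.9]
width: 0.0007
gripper_force: 0.0
t: 52.4
eef_pos: [0.6232, 0.0883, 0.0438]
ee_rot: [-3.141, -0.001, -0.004]
force: [1.2, -2.4, 1.4]
width: 0.0002
gripper_force: 1.1
t: 52.6
eef_pos: [0.6229, 0.0896, 0.0433]
ee_rot: [3.141, -0.0, -0.005]
force: [0.1, -2.9, 3.3]
width: 0.0001
gripper_force: 1.9
t: 52.8
eef_pos: [0.6227, 0.0914, 0.0431]
ee_rot: [-3.142, 0.0, -0.005]
force: [-0.6, -2.4, 2.4]
width: 0.0003
gripper_force: 1.4
```

```bash
python3 -m handwheel '[{"delta_pos":[0,0.04,0],"dr":[0,0,0]},{"delta_pos":[0,0,0],"dr":[0,0,0]}]'
python3 -m handwheel '[{"delta_pos":[0,0.04,0],"dr":[0,0,0]},{"delta_pos":[0,0,0],"dr":[0,0,0]}]'
python3 -m handwheel '[{"delta_pos":[0,0.03,0],"dr":[0,0,0]},{"delta_pos":[0,0,0],"dr":[0,0,0]}]'
```

```text
t: 53.0
eef_pos: [0.6226, 0.0927, 0.043]
ee_rot: [3.142, 0.0, -0.004]
force: [0.1, -1.9, 1.5]
width: 0.0003
gripper_force: 1.1
t: 53.2
eef_pos: [0.6226, 0.0932, 0.043]
ee_rot: [3.141, 0.001, -0.005]
force: [0.2, -4.9, 2.6]
width: 0.0004
gripper_force: 2.6
t: 53.4
eef_pos: [0.6226, 0.0933, 0.043]
ee_rot: [3.14, 0.001, -0.005]
force: [1.5, -9.7, 2.4]
width: 0.0003
gripper_force: 4.4
```

```bash
python3 -m handwheel '[{"delta_pos":[0,-0.05,0],"dr":[0,0,0]},{"delta_pos":[0,-0.05,0],"dr":[0,0,0]},{"delta_pos":[0,-0.05,0],"dr":[0,0,0]},{"delta_pos":[0,-0.1,0],"dr":[0,0,0]},{"delta_pos":[0,-0.2,0],"dr":[0,0,0]},{"delta_pos":[0,-0.5,0],"dr":[0,0,0]},{"delta_pos":[0,-0.3,0],"dr":[0,0,0]},{"delta_pos":[0,0,0],"dr":[0,0,0]},{"delta_pos":[0,0,0.5],"dr":[0,0,0]},{"delta_pos":[0,0,1],"dr":[0,0,0]}]'
python3 -m handwheel '[{"delta_pos":[0,0,1],"dr":[0,0,0]},{"delta_pos":[0,0,1],"dr":[0,0,0]},{"delta_pos":[0,0,1],"dr":[0,0,0]},{"delta_pos":[-0.8,0.9,0],"dr":[0,0,0]},{"delta_pos":[-0.8,0.9,0],"dr":[0,0,0]},{"delta_pos":[-0.8,0.9,0],"dr":[0,0,0]},{"delta_pos":[0,0.6,0],"dr":[0,0,0]},{"delta_pos":[0,0,0],"dr":[0,0,0]},{"delta_pos":[0,0,0],"dr":[0,0,0]},{"delta_pos":[0,0,0],"dr":[0,0,0]}]'
python3 - <<'E'
from h import *
im=save('wrist','w9')
c=im[0:260,100:500];c=cv2.resize(c,None,fx=2,fy=2,interpolation=cv2.INTER_CUBIC);cv2.imwrite('pics/w9c.png',c[:,:,::-1])
E
```

```text
t: 54.4
eef_pos: [0.6212, 0.0562, 0.0863]
ee_rot: [3.14, 0.005, -0.006]
force: [1.3, -0.1, 0.6]
width: 0.0004
gripper_force: 0.0
t: 55.4
eef_pos: [0.5511, 0.1556, 0.1779]
ee_rot: [3.141, 0.0, -0.005]
force: [-0.9, -0.7, 0.1]
width: 0.0005
gripper_force: 0.0
```

View pics/w9c.png

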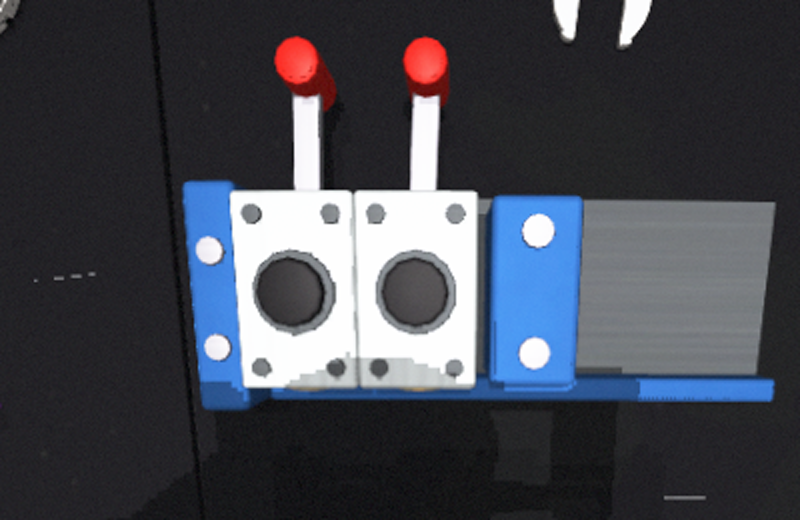

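The gap persists after a gentle retreat, even though the press was firm. The drag over the last 5 mm means the block did move and then came back. I'll watch it with the scene camera during the next push.

```bash
cat >> h.py <<'E'
def blk():
    for cam in ['scene']:
        im=grab_frame(cam).astype(int);p=proj(cam,[.623,.126,.04])
        u,v=p.astype(int);print(cam,(u,v),end=' ')
        cv2.imwrite('pics/blk%d.png'%int(get_state()['t']*100),cv2.resize(im[v-30:v+30,u-40:u+40].astype(np.uint8)[:,:,::-1],None,fx=8,fy=8,interpolation=cv2.INTER_CUBIC))
        w=im[v-16:v+16,u-16:u+22];m=(w[:,:,2]>w[:,:,0]+60)
        ys,xs=np.nonzero(m);print(len(xs),xs.mean().round(2)+u-16,ys.mean().round(2)+v-16,get_state()['eef_pos'].round(4))
E
python3 -c "
from h import *
blk()"
python3 -m handwheel '[{"delta_pos":[0.8,-0.9,0],"dr":[0,0,0]},{"delta_pos":[0.8,-0.9,0],"dr":[0,0,0]},{"delta_pos":[0.8,-0.9,0],"dr":[0,0,0]},{"delta_pos":[0,0,0],"dr":[0,0,0]},{"delta_pos":[0,0,-1],"dr":[0,0,0]},{"delta_pos":[0,0,-1],"dr":[0,0,0]},{"delta_pos":[0,0,-1],"dr":[0,0,0]},{"delta_pos":[0,0,-1],"dr":[0,0,0]},{"delta_pos":[0,0,-0.5],"dr":[0,0,0]},{"delta_pos":[0,0,0],"dr":[0,0,0]}]'
python3 -m handwheel '[{"delta_pos":[0,0.2,0],"dr":[0,0,0]},{"delta_pos":[0,0.1,0],"dr":[0,0,0]},{"delta_pos":[0,0,0],"dr":[0,0,0]},{"delta_pos":[0,0,0],"dr":[0,0,0]}]'
python3 -c "
from h import *
blk()"
python3 -m handwheel '[{"delta_pos":[0,0.1,0],"dr":[0,0,0]},{"delta_pos":[0,0,0],"dr":[0,0,0]}]'
python3 -c "
from h import *
blk()"
```

```text
scene (np.int64(311), np.int64(221)) 468 310.62 223.8 [0.5511 0.1553 0.1779]
t: 56.5
eef_pos: [0.6209, 0.0741, 0.0403]
ee_rot: [3.14, 0.005, -0.006]
force: [-0.3, 0.5, 0.8]
width: 0.0002
gripper_force: 0.0
t: 56.9
eef_pos: [0.6232, 0.0845, 0.0441]
ee_rot: [-3.141, -0.002, -0.004]
force: [-0.5, -0.9, -1.0]
width: 0.0006
gripper_force: 0.0
scene (np.int64(311), np.int64(221)) 211 304.91 228.46 [0.6231 0.0844 0.044 ]
t: 57.15
eef_pos: [0.6229, 0.0874, 0.0434]
ee_rot: [-3.141, -0.0, -0.004]
force: [0.0, -0.4, 0.8]
width: 0.0004
gripper_force: 0.0
scene (np.int64(311), np.int64(221)) 203 304.63 228.56 [0.6228 0.0873 0.0433]
```

```bash
python3 -m handwheel '[{"delta_pos":[0,0.1,0],"dr":[0,0,0]},{"delta_pos":[0,0,0],"dr":[0,0,0]}]'
python3 -c "
from h import *
blk()"
python3 -m handwheel '[{"delta_pos":[0,0.07,0],"dr":[0,0,0]},{"delta_pos":[0,0,0],"dr":[0,0,0]}]'
python3 -m handwheel '[{"delta_pos":[0,0.06,0],"dr":[0,0,0]},{"delta_pos":[0,0,0],"dr":[0,0,0]}]'
python3 -c "
from h import *
blk()"; ls pics
```

```text
t: 57.4
eef_pos: [0.6228, 0.0901, 0.0432]
ee_rot: [3.141, 0.0, -0.004]
force: [0.0, -2.1, 1.3]
width: 0.0007
gripper_force: 1.1
scene (np.int64(311), np.int64(221)) 204 304.47 228.34 [0.6228 0.09   0.0432]
t: 57.65
eef_pos: [0.6228, 0.0923, 0.0432]
ee_rot: [3.142, -0.0, -0.004]
force: [-0.9, -2.4, 1.7]
width: 0.0003
gripper_force: 1.3
t: 57.85
eef_pos: [0.6228, 0.0933, 0.0431]
ee_rot: [3.141, 0.0, -0.005]
force: [0.9, -5.6, 2.5]
width: 0.0006
gripper_force: 3.2
scene (np.int64(311), np.int64(221)) 207 304.1 227.94 [0.6228 0.0933 0.0432]
blk5550.png
blk5695.png
blk5720.png
blk5745.png
blk5790.png
s8c.png
scene0.png
scene7.png
scene8.png
side0.png
side7.png
w1.png
w2.png
w3.png
w4.png
w5.png
w6.png
w7.png
w8.png
w8c.png
w9.png
w9c.png
```

View pics/blk5790.png

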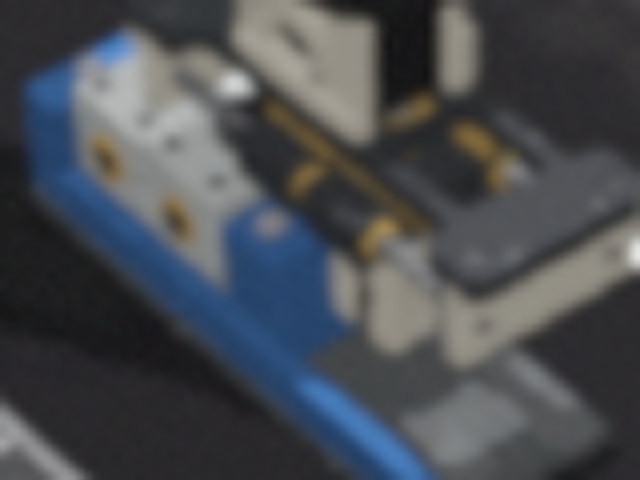

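While pressed, the block is tight against the last valve (no gap at crop col ~225). I'll back off in small steps and measure.

```bash
python3 -m handwheel '[{"delta_pos":[0,-0.1,0],"dr":[0,0,0]},{"delta_pos":[0,0,0],"dr":[0,0,0]}]'|sed -n '2p;4p'
python3 -c "
from h import *
blk()"
python3 -m handwheel '[{"delta_pos":[0,-0.1,0],"dr":[0,0,0]},{"delta_pos":[0,0,0],"dr":[0,0,0]}]'|sed -n '2p;4p'
python3 -c "
from h import *
blk()"
python3 -m handwheel '[{"delta_pos":[0,-0.15,0],"dr":[0,0,0]},{"delta_pos":[0,0,0],"dr":[0,0,0]}]'|sed -n '2p;4p'
python3 -c "
from h import *
blk()"
python3 -m handwheel '[{"delta_pos":[0,-0.3,0],"dr":[0,0,0]},{"delta_pos":[0,0,0],"dr":[0,0,0]}]'|sed -n '2p;4p'
python3 -c "
from h import *
blk()"
```

```text
eef_pos: [0.6227, 0.0909, 0.0429]
force: [0.3, -1.8, 0.8]
scene (np.int64(311), np.int64(221)) 206 304.36 228.19 [0.6227 0.091  0.043 ]
eef_pos: [0.6227, 0.088, 0.043]
force: [0.2, 0.2, -0.9]
scene (np.int64(311), np.int64(221)) 202 304.45 228.57 [0.6228 0.0881 0.0431]
eef_pos: [0.6227, 0.0832, 0.0431]
force: [-0.5, 1.0, -0.2]
scene (np.int64(311), np.int64(221)) 207 304.8 228.45 [0.6228 0.0833 0.0431]
eef_pos: [0.6226, 0.0736, 0.0431]
force: [-0.6, 0.1, 0.3]
scene (np.int64(311), np.int64(221)) 220 305.35 228.41 [0.6227 0.0739 0.0431]
```

The block springs back under a constant ~2 N with the tool pushed upward, so it is tipping rather than sliding. I need to push lower. With the gripper turned 90° its body clears the caps, so the fingertips can go almost down to the plate.

```bash
python3 -m handwheel '[{"delta_pos":[0,-0.4,0],"dr":[0,0,0]},{"delta_pos":[0,-0.3,0.8],"dr":[0,0,0]},{"delta_pos":[0,-0.3,1],"dr":[0,0,0]},{"delta_pos":[0,0,0.8],"dr":[0,0,0]},{"delta_pos":[0,0,0],"dr":[0,0,0]}]'
python3 -c "
from h import *
print(get_state()['q'].round(2))"
```

```text
t: 59.4
eef_pos: [0.625, 0.0441, 0.1251]
ee_rot: [-3.14, -0.006, -0.005]
force: [-0.9, 0.2, 0.4]
width: 0.0004
gripper_force: 0.0
[ 0.38  0.38 -0.26  0.   -0.93  1.18]
```

```bash
python3 -m handwheel '[{"delta_pos":[0,0,0],"dr":[0,0,-8.5]},{"delta_pos":[0,0,0],"dr":[0,0,-8.5]},{"delta_pos":[0,0,0],"dr":[0,0,-8.5]},{"delta_pos":[0,0,0],"dr":[0,0,-8.5]},{"delta_pos":[0,0,0],"dr":[0,0,-8.5]},{"delta_pos":[0,0,0],"dr":[0,0,-8.5]},{"delta_pos":[0,0,0],"dr":[0,0,-8.5]},{"delta_pos":[0,0,0],"dr":[0,0,-8.5]},{"delta_pos":[0,0,0],"dr":[0,0,-8.5]},{"delta_pos":[0,0,0],"dr":[0,0,-8.5]}]'
python3 -m handwheel '[{"delta_pos":[0,0,0],"dr":[0,0,-5]},{"delta_pos":[0,0,0],"dr":[0,0,0]},{"delta_pos":[0,0,0],"dr":[0,0,0]}]'
```

```text
t: 60.4
eef_pos: [0.6224, 0.044, 0.1205]
ee_rot: [3.141, -0.0, -1.494]
force: [0.5, 0.0, 0.2]
width: 0.0007
gripper_force: 0.0
t: 60.7
eef_pos: [0.6226, 0.0442, 0.1207]
ee_rot: [3.141, -0.0, -1.573]
force: [-0.1, -0.3, -0.6]
width: 0.0005
gripper_force: 0.0
```

```bash
python3 -m handwheel '[{"delta_pos":[0,0,-0.9],"dr":[0,0,0]},{"delta_pos":[0,0,-0.9],"dr":[0,0,0]},{"delta_pos":[0,0,-0.7],"dr":[0,0,0]},{"delta_pos":[0,0,-0.3],"dr":[0,0,0]},{"delta_pos":[0,0,-0.15],"dr":[0,0,0]},{"delta_pos":[0,0,0],"dr":[0,0,0]},{"delta_pos":[0,0.8,0],"dr":[0,0,0]},{"delta_pos":[0,0.6,0],"dr":[0,0,0]},{"delta_pos":[0,0.15,0],"dr":[0,0,0]},{"delta_pos":[0,0,0],"dr":[0,0,0]}]'
python3 -m handwheel '[{"delta_pos":[0,0.1,0],"dr":[0,0,0]},{"delta_pos":[0,0,0],"dr":[0,0,0]}]'
```

```text
t: 61.7
eef_pos: [0.6232, 0.0922, 0.0334]
ee_rot: [-3.14, 0.001, -1.573]
force: [0.4, -0.4, 1.4]
width: 0.0006
gripper_force: 0.0
t: 61.9
eef_pos: [0.6228, 0.0939, 0.0328]
ee_rot: [-3.141, 0.0, -1.575]
force: [0.9, -0.7, -0.2]
width: 0.0006
gripper_force: 0.0
```

```bash
python3 -m handwheel '[{"delta_pos":[0,0.08,-0.05],"dr":[0,0,0]},{"delta_pos":[0,0,0],"dr":[0,0,0]}]'|sed -n '2p;4p'
python3 -m handwheel '[{"delta_pos":[0,0.08,0],"dr":[0,0,0]},{"delta_pos":[0,0,0],"dr":[0,0,0]}]'|sed -n '2p;4p'
python3 -m handwheel '[{"delta_pos":[0,0.08,0],"dr":[0,0,0]},{"delta_pos":[0,0,0],"dr":[0,0,0]}]'|sed -n '2p;4p'
python3 -m handwheel '[{"delta_pos":[0,0.06,0],"dr":[0,0,0]},{"delta_pos":[0,0,0],"dr":[0,0,0]}]'|sed -n '2p;4p'
```

```text
eef_pos: [0.6227, 0.0962, 0.0309]
force: [0.3, -0.4, 0.6]
eef_pos: [0.6227, 0.0987, 0.0309]
force: [1.3, -0.9, -0.7]
eef_pos: [0.6227, 0.1012, 0.031]
force: [1.3, -2.1, -0.7]
eef_pos: [0.6225, 0.1013, 0.031]
force: [2.5, -10.2, -1.8]
```

```bash
python3 -m handwheel '[{"delta_pos":[0,0.03,0],"dr":[0,0,0]},{"delta_pos":[0,0,0],"dr":[0,0,0]},{"delta_pos":[0,-0.1,0],"dr":[0,0,0]},{"delta_pos":[0,-0.1,0],"dr":[0,0,0]},{"delta_pos":[0,-0.6,0],"dr":[0,0,0]},{"delta_pos":[0,-0.9,0],"dr":[0,0,0]},{"delta_pos":[0,0,0],"dr":[0,0,0]},{"delta_pos":[0,0,1],"dr":[0,0,0]},{"delta_pos":[0,0,1],"dr":[0,0,0]},{"delta_pos":[0,0,1],"dr":[0,0,0]}]'
python3 -m handwheel '[{"delta_pos":[0,0,1],"dr":[0,0,0]},{"delta_pos":[-0.9,0.9,1],"dr":[0,0,8.5]},{"delta_pos":[-0.9,0.9,0],"dr":[0,0,8.5]},{"delta_pos":[-0.6,1,0],"dr":[0,0,8.5]},{"delta_pos":[0,1,0],"dr":[0,0,8.5]},{"delta_pos":[0,0,0],"dr":[0,0,8.5]},{"delta_pos":[0,0,0],"dr":[0,0,8.5]},{"delta_pos":[0,0,0],"dr":[0,0,8.5]},{"delta_pos":[0,0,0],"dr":[0,0,8.5]},{"delta_pos":[0,0,0],"dr":[0,0,8.5]}]'
python3 -m handwheel '[{"delta_pos":[0,0,0],"dr":[0,0,8.5]},{"delta_pos":[0,0,0],"dr":[0,0,5]},{"delta_pos":[0,0,0],"dr":[0,0,0]},{"delta_pos":[0,0,0],"dr":[0,0,0]},{"delta_pos":[0,0,0],"dr":[0,0,0]}]'
python3 - <<'E'
from h import *
im=save('wrist','wa')
c=im[0:260,100:500];c=cv2.resize(c,None,fx=2,fy=2,interpolation=cv2.INTER_CUBIC);cv2.imwrite('pics/wac.png',c[:,:,::-1])
E
```

```text
t: 63.7
eef_pos: [0.6226, 0.0527, 0.1221]
ee_rot: [3.141, -0.0, -1.575]
force: [0.2, -0.3, 0.6]
width: 0.0004
gripper_force: 0.0
t: 64.7
eef_pos: [0.5507, 0.1671, 0.1812]
ee_rot: [-3.141, -0.0, -0.234]
force: [-0.8, -0.1, 0.0]
width: 0.0008
gripper_force: 0.0
t: 65.2
eef_pos: [0.5508, 0.1669, 0.1812]
ee_rot: [-3.141, -0.0, -0.007]
force: [0.0, -0.1, 0.5]
width: 0.0003
gripper_force: 0.0
```

View pics/wac.png

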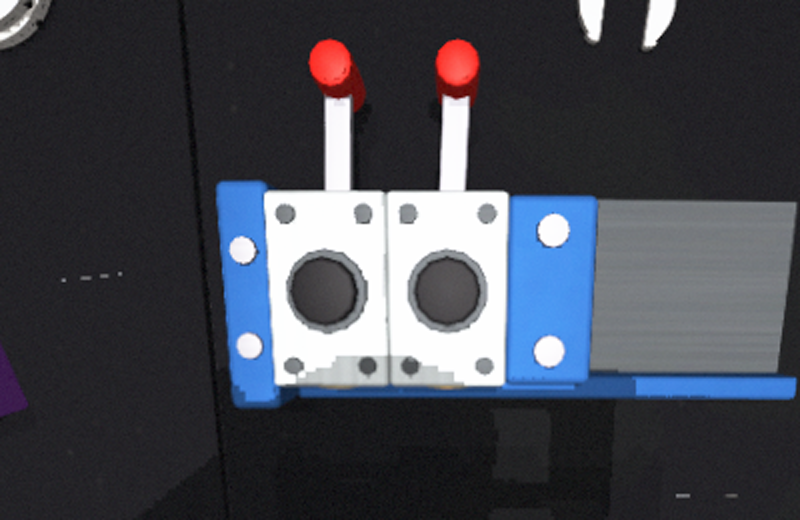

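The row is now closed: stop, both valves and end block (px 509–597) sit without gaps, with the block's end at the fence.

```bash
python3 -c "
from station import *
print(job_done())"
```

```text
the job is handed in; nothing more can be done
None
```

The job is handed in after about 65 s of robot time. Three valves were present: the middle one felt worn and stands in the left reject pocket. The two sound ones are tight on the rail from the stop on, levers away from the fence, and the row is closed by the end block. The end block first tipped back about 5 mm; pushed again lower down, it showed tight in the last picture.

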